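Snap the second spring clip onto a preserving jar

ROBOT

A 7-joint arm with a two-finger parallel gripper is mounted at the origin on the work surface. World frame = base frame: x ahead of the robot, y to its left, z up, the work surface at z = 0. Lengths are in m, angles in rad, forces in N, time in s.
With the tool pointing down it reaches from about 0.35 to 0.9 m from the base axis. Payload 19.9 kg.
Tool frame: the origin (TCP) lies between the finger pads; the fingertips stand robot.tcp_to_tips ahead of it and the grasp point (between the pads) is the TCP (robot.tcp_to_tips is the distance from the TCP to the fingertips, in m); z points along the fingers, y is the direction in which the jaws open and shut (so a half turn about z gives the same grasp; the last joint's range is limited). The gripper opens to 85 mm and grips with 20 to 120 N. Pads are 22 mm wide; open, the fingers measure 114 mm over their backs; the gripper's body (76 mm by 85 mm) begins 54 mm behind the grasp point. The pads swing forward as they close: fully open they stand 13 mm farther back than shut.
Start: joints at [-1.248, 0.417, -0.01, 1.614, 0.005, 1.111, -0.053], TCP at [0.222, 0.584, 0.25] pointing down, gripper open.
Joint ranges: [-2.81, 2.81], [-0.39, 2.02], [-1.27, 1.25], [0.06, 2.57], [-1.19, 4.33], [0.19, 2], [-2.82, 2.82]. Speed limits (rad/s): [1.89, 1.89, 2.39, 2.39, 3.01, 3.01, 3.01].

INTERFACE

Orientations are given as a unit quaternion [w, x, y, z].
In Python, from rig import robot gives the robot as it stands. The module is installed in compiled form; this text tells all that it offers.
- The arm moves only by the tool play_rows, never from a script. Its argument "rows" is a list of rows, each a list of 3 entries, a list of its own where there are three numbers: the shift along the world's x, y, z in m, then the turn, a rotation vector about the world's x, y, z in rad, then the finger opening in m, from 0 to 0.0854. A call has 1 to 10 rows; each row shifts and turns the commanded pose from where the row before left it; what a row does not reach is not made up. A row lasts 1/12 s, in which the tool goes at most 41.7 mm and 7.16 degrees, less where a joint would pass 70% of its speed; a pose out of reach is approached as far as the arm can. A call is refused whole if a number of a shift passes 0.0417 or a number of a turn 0.125, either way. A call with a gripper value outside its range is refused whole. The fingers move at their own pace and stop on an object; "force" is the grip in N (left out, the last holds). Time passes only in rows, so rows that do not move let the fingers close. It gives the time, the measured TCP pose, the force and the opening at its end, in the units of the state.
- robot.state(): the state, without advancing time (a new reading comes with each control period).
- robot.camera(name): name is "scene" or "top" or "wrist"; returns a dict with "image" (400x640x3 uint8, red, green, blue), "K" (3x3 intrinsics, pixels), "pose" (4x4, takes a point from camera to world coordinates). Camera axes: x right, y up, looking along -z (the intrinsics and any distortion apply to the point x, -y, -z); pixel columns grow to the right and rows downward; lengths in m; the calibration is good to about 2 mm. A picture is of the moment at which its call begins. There is no depth.
- robot.job_done(): hands the job in, once; it reports no verdict.
Trained networks look in a picture, given as the dict that the camera call returned (one of the last four; its "shot" number tells which), for a name from the list of things; names that differ only in an ending like _2 or _b are one class to them, and where a whole thing is asked for, a point or a joint stands for the part that bears it (a point fixed in the world has none). Each returns a list of dicts, best first, with "conf" (0 to 1); they miss things now and then, are a little off and sometimes report something else, mostly with a low value. They report only what shows in the picture. A call takes as long as a camera call.
- robot.search_frame(target, picture): "position" ([column, row] in pixels, amid what is visible of it).
- robot.landmark_of(target, picture): "position" ([column, row] in pixels: a listed point, or the origin of a listed thing).
The state is a dict: "time": time; "joint_positions": joint angles; "qvel": joint speeds; "joint_torque": joint torques, N m; "tool_pos": TCP position; "ee_rot": TCP orientation; "contact_force": force on the tool from outside, world axes, zero at the start; "moment": the same for the moment, N m; "width": finger opening in m.
Only numpy, scipy, OpenCV 4.12 (cv2) and the standard library are available. Lean on these libraries where they do the work, as an engineer would, in place of code of your own. Each camera call takes 0.05 s, during which the arm holds its last target.

TASK

The taller preserving jar has its lid on but only one of its two spring clips. Take the loose clip from the wooden drying stand, set it over the lid's edge directly opposite the fitted clip and press it down until it snaps under the jar's rim; jars differ a little in height, so go by feel, and stop pressing once it has snapped: it is glass. Leave the jar standing where it is, let go, and leave the other things on the counter alone.

Things in the scene. Friction and masses are not known exactly. Their poses are not given: they have to be found in the camera images.
- clip_mid (a point): Loose clip of bent steel strip, 30 g, hung over a tongue of the stand; lift it 45 mm straight up to free it. Point: middle of its hat section, 28 mm wide (clip's y), 16 through (x), 20 high (z): two 2.5 mm walls and a roof, open below; feet 10 mm under the point. x points away from the jar's axis once fitted. Pinch it from above by its end faces, 28 mm apart along y, level and firmly (60 N).
- clip_nose (a point): Nose of the clip's sprung leg, 6 mm outwards (x) of clip_mid and 26 mm below. The leg, 20 mm wide, hangs from a flat flange reaching out level with the feet to 14.5 mm from clip_mid; below the nose it flares out as a lead-in tab ending 39 mm below clip_mid, 12 mm outwards. Keep the fingers off the leg: it must flex out about 4 mm to pass the rim, whose underside is 15 mm below the lid's top.
- clip_lip (a point): Foot of the clip's inner lip, 10 mm wide and 2.5 mm thick, 10.3 mm inwards (-x) of clip_mid, reaching 3 mm below the feet. It drops into the lid's recess, just inside the border, with 1 mm to spare: pressed down 1 mm too far outwards it rides on the border. Aim clip_mid 1 mm (up to 2) inwards of bare_rim.
- bare_rim (a point): Bare place opposite the fitted clip, 33 mm from the jar's axis; x radially outwards, z up. Fixed to the jar's base 145 mm up, where the clamped lid's top is on an average jar; this jar's own rim and lid are anywhere from 6 mm higher to 6 mm lower. The lid has a raised border (25 to 41 mm from the axis) around a recess 4 mm deep. Home, the clip's feet stand on it and its x lies along this x.
- fitted_clip (a point): On the taller jar, by the middle of the hat section of the clip already fitted (same shape as the loose one), 33 mm from the jar's axis, 155 mm above its base; the clip itself is up to 6 mm higher or lower, as is the rim.
- jar: The taller preserving jar: glass, 100 mm across, about 145 mm (139 to 151) to the top of its clamped lid, clip 20 mm more, filled with plums, about 1.3 kg, standing loose on the counter. Origin: centre of its underside; x points from its axis to the bare place, away from the fitted clip.
- low_jar: A lower jar of the same kind, 100 mm across and 95 mm to the top of its lid, both clips fitted (20 mm above the lid). Origin at the centre of its underside. Leave it alone.
- stand: Drying stand, fixed: beech board 90 x 220 mm, 16 mm thick, with two upright flat tongues (18 mm wide along y, 9.5 mm thick along x) at y = -58 and +58 mm, tops 96 mm above the counter. The loose clip hangs on the one at -58 mm, two thin rubber rings 86 mm across on the other. Origin: centre of the board's underside.
- bowl: White bowl, 120 mm across and 50 mm high. Leave it alone. Origin: centre of its underside.
- spoon: Dark wooden spoon lying on the counter. Leave it alone.
- lid (a joint): Tilt of the lid at the fitted clip: 0.037 = 2.5 mm proud at the bare place, on its rubber ring (9 N to move it); below 0.02 when clamped; pressed to -0.022 (15 N) is too hard. Pressing the clip down: tab at lid's edge 1 to 10 N, 13 to 20 mm before home; slack; nose at the rim 2 to 8 N, 8 mm before; snap peak 5 to 9 N just before home, drop to about 2 N, then firm: past 10 N it is home. Stop.

How it is judged:
By the outcome, as a careful person would: the job done as asked, in the order asked, and still so for the second after the job is handed in, with the robot touching nothing.
It also fails if it takes over 64 s, if anything falls off the work surface, if the arm or the gripper's body presses on something with over 40 N, if the wrist force passes 120 N, or if a joint passes its speed limit or range.

## Working session

There is one attempt and no reset: what is moved stays moved. The work goes in short steps, Python scripts to look and compute and a tool call to move; the robot and the scene stay as the last step left them, time stands still between calls to the robot, and variables do not carry over. Pictures are saved under pics/ and viewed, and the job is handed in when it is done.

Besides the shell and the picture viewer there is one more tool, called after "Emit:" by a JSON object that holds its "fn" and its "kwargs", one argument or row to a line. play_rows: Moves the arm, as the interface text tells. Its arguments: {"type":"object","properties":{"rows":{"type":"array"},"force":{"type":"number"}},"required":["rows"]}

```bash
mkdir -p pics; cat > h.py <<'E'
import numpy as np, cv2
from rig import robot
def shot(n,f):
    p=robot.camera(n); cv2.imwrite('pics/'+f,cv2.cvtColor(p['image'],cv2.COLOR_RGB2BGR)); return p
def ray(p,px):
    K=np.array(p['K']);T=np.array(p['pose'])
    d=np.linalg.inv(K)@[px[0],px[1],1]; d=np.array([d[0],-d[1],-d[2]])
    return T[:3,3],T[:3,:3]@d
def atz(p,px,z):
    o,d=ray(p,px); return o+d*(z-o[2])/d[2]
def proj(p,X):
    K=np.array(p['K']);T=np.array(p['pose'])
    c=T[:3,:3].T@(np.array(X)-T[:3,3]); c=np.array([c[0],-c[1],-c[2]]); u=K@c; return u[:2]/u[2]
def tri(obs):
    A=np.zeros((3,3));b=np.zeros(3)
    for p,px in obs:
        o,d=ray(p,px); d=d/np.linalg.norm(d); M=np.eye(3)-np.outer(d,d); A+=M;b+=M@o
    X=np.linalg.solve(A,b); return X,[np.round(proj(p,X)-px,1) for p,px in obs]
E
cat > a.py <<'E'
from h import *
np.set_printoptions(precision=4,suppress=True)
P={n:shot(n,n+'0.png') for n in ['scene','top','wrist']}
print({k:p['K'] for k,p in P.items()}); print([p.get('shot') for p in P.values()], P['top'].keys())
for t in ['clip_mid','clip_nose','clip_lip','bare_rim','fitted_clip','jar','low_jar','stand','bowl','spoon']:
    for n,p in P.items():
        print(t,n,[(np.round(r['position'],1).tolist(),round(r['conf'],2)) for r in robot.landmark_of(t,p)[:3]])
s=robot.state(); print(s, robot.tcp_to_tips)
import pickle; pickle.dump(P,open('P0.pkl','wb'))
E
python3 a.py
```

```text
{'scene': array([[506.5316,   0.    , 318.4158],
       [  0.    , 506.5316, 202.3818],
       [  0.    ,   0.    ,   1.    ]]), 'top': array([[397.7873,   0.    , 314.6698],
       [  0.    , 397.7873, 197.4179],
       [  0.    ,   0.    ,   1.    ]]), 'wrist': array([[351.788 ,   0.    , 322.9337],
       [  0.    , 351.788 , 194.8478],
       [  0.    ,   0.    ,   1.    ]])}
[1, 2, 3] dict_keys(['image', 'K', 'pose', 'shot'])
clip_mid scene [([202.2, 163.0], 0.61), ([230.2, 187.5], 0.26)]
clip_mid top []
clip_mid wrist []
clip_nose scene [([205.1, 175.1], 0.45)]
clip_nose top []
clip_nose wrist []
clip_lip scene [([206.0, 163.7], 0.52)]
clip_lip top [([440.7, 247.0], 0.57)]
clip_lip wrist []
bare_rim scene [([338.3, 193.9], 0.77)]
bare_rim top [([293.7, 215.2], 0.6), ([275.1, 240.9], 0.21)]
bare_rim wrist []
fitted_clip scene [([363.0, 172.9], 0.59), ([217.5, 263.2], 0.38)]
fitted_clip top [([275.6, 237.4], 0.92)]
fitted_clip wrist []
jar scene [([202.7, 171.6], 0.27)]
jar top [([290.7, 232.8], 0.61)]
jar wrist []
low_jar scene [([423.5, 241.6], 0.56), ([347.7, 219.3], 0.55), ([
[... 155 characters left out ...]
rist []
bowl scene [([217.1, 263.6], 0.65)]
bowl top [([390.0, 164.6], 0.56)]
bowl wrist []
spoon scene [([368.9, 301.1], 0.81)]
spoon top [([256.2, 161.1], 0.9)]
spoon wrist []
{'time': 1.65, 'joint_positions': array([-1.2485,  0.4174, -0.0103,  1.6136,  0.0047,  1.1107, -0.053 ]), 'qvel': array([ 0.0005,  0.0016, -0.0011, -0.0003,  0.0007,  0.0018,  0.0007]), 'joint_torque': array([  0.0001, -86.4206,   0.6782, -43.5206,   0.0191,   0.002 ,
         0.    ]), 'tool_pos': array([0.2224, 0.5841, 0.2502]), 'ee_rot': array([ 0.    ,  0.1809,  0.9835, -0.0001]), 'contact_force': array([ 0.1826, -0.0607,  0.8863]), 'moment': array([-0.0634,  0.0555,  0.0216]), 'width': 0.08530002536930233} 0.019
```

View pics/scene0.png

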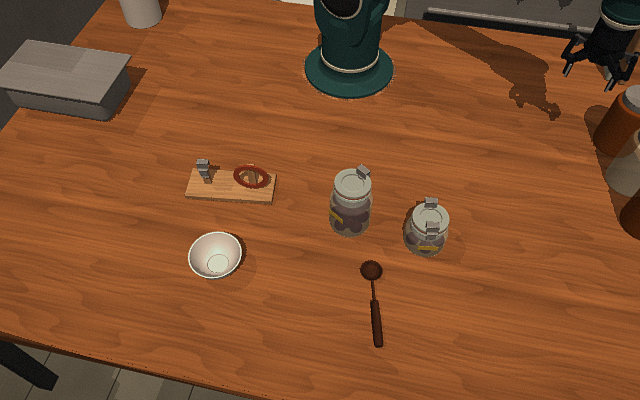

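View pics/top0.png

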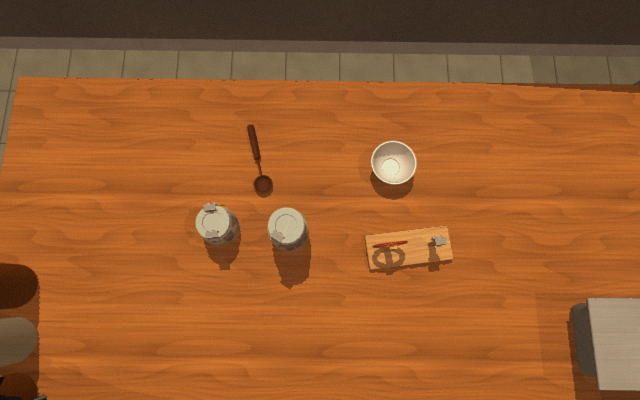

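```bash
python3 - <<'E'
import pickle,cv2
P=pickle.load(open('P0.pkl','rb'))
im=P['top']['image'][190:290,210:470]; cv2.imwrite('pics/topz.png',cv2.resize(im,None,fx=3,fy=3,interpolation=2)[:,:,::-1])
im=P['scene']['image'][130:260,170:460]; cv2.imwrite('pics/scz.png',cv2.resize(im,None,fx=2.75,fy=2.75,interpolation=2)[:,:,::-1])
for n in P: print(n,P[n]['pose'].round(3))
E
```

```text
scene [[-2.160e-01 -7.950e-01  5.660e-01  1.235e+00]
 [ 9.760e-01 -1.760e-01  1.240e-01  1.790e-01]
 [ 1.000e-03  5.800e-01  8.150e-01  1.032e+00]
 [ 0.000e+00  0.000e+00  0.000e+00  1.000e+00]]
top [[ 0.01   0.977 -0.211  0.423]
 [-1.     0.011  0.004  0.043]
 [ 0.006  0.211  0.977  1.051]
 [ 0.     0.     0.     1.   ]]
wrist [[ 0.355 -0.883 -0.306  0.145]
 [ 0.935  0.336  0.117  0.614]
 [-0.    -0.328  0.945  0.373]
 [ 0.     0.     0.     1.   ]]
```

View pics/topz.png

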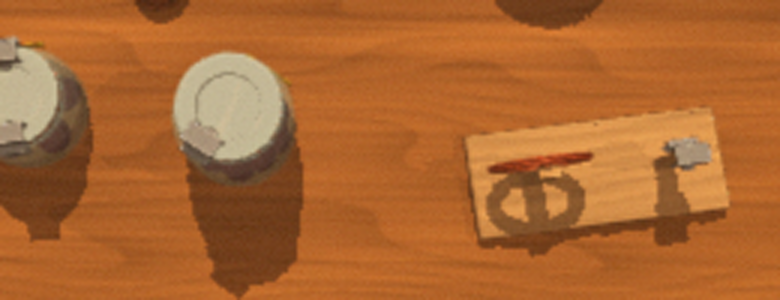

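View pics/scz.png

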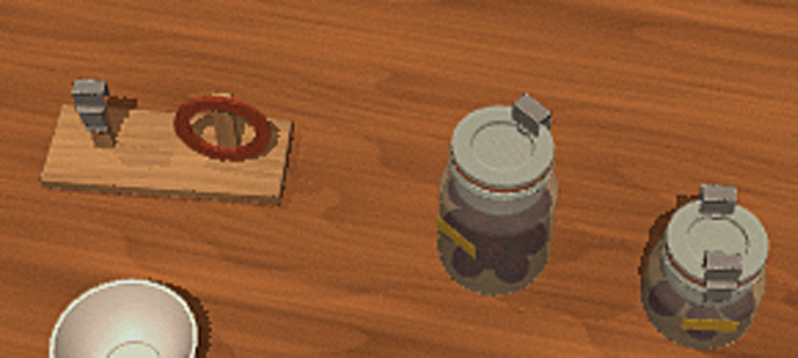

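```bash
python3 - <<'E'
from h import *
import pickle
np.set_printoptions(precision=4,suppress=True)
P=pickle.load(open('P0.pkl','rb')); S,T=P['scene'],P['top']
print('stand',atz(T,(405.6,247.2),0.0),atz(S,(233.2,188.9),0), tri([(S,(233.2,188.9)),(T,(405.6,247.2))]))
# board corners (top), z=.016
for z in [(465,138),(711,108),(729,206),(480,241)]:
    print(atz(T,(210+z[0]/3,190+z[1]/3),.016))
for z in [(65,106),(293,120),(281,193),(42,184)]: print('s',atz(S,(170+z[0]/2.75,130+z[1]/2.75),.016))
print('clip',tri([(S,(202.2,163)),(T,(210+690/3,190+152/3))]))
print('jar',atz(T,(290.7,232.8),0)); 
print('lidc T',atz(T,(210+229/3,190+105/3),.145),'S',atz(S,(170+502/2.75,130+147/2.75),.145),tri([(T,(210+229/3,190+105/3)),(S,(170+502/2.75,130+147/2.75))]))
print('bare',tri([(S,(338.3,193.9)),(T,(293.7,215.2))]))
print('fit',tri([(S,(363,172.9)),(T,(275.6,237.4))]))
print('low',atz(T,(219.9,225.5),0),'bowl',tri([(S,(217.1,263.6)),(T,(390,164.6))]),'spoon',atz(T,(256.2,161.1),0))
E
```

```text
stand [ 0.5187 -0.2023  0.    ] [ 0.5235 -0.1998  0.    ] (array([ 0.5191, -0.203 , -0.0064]), [array([-0.3, -0.1]), array([-0.3,  0.1])])
[ 0.5452 -0.0936  0.016 ]
[ 0.5739 -0.3096  0.016 ]
[ 0.4891 -0.32    0.016 ]
[ 0.4572 -0.105   0.016 ]
s [ 0.4938 -0.3141  0.016 ]
s [ 0.4637 -0.1006  0.016 ]
s [ 0.5471 -0.0891  0.016 ]
s [ 0.584  -0.3022  0.016 ]
clip (array([ 0.527 , -0.2647,  0.0901]), [array([-0.2, -0.1]), array([-0.2,  0. ])])
jar [0.5534 0.1012 0.    ]
lidc T [0.5533 0.1036 0.145 ] S [0.5522 0.106  0.145 ] (array([0.553 , 0.1048, 0.1457]), [array([-0.6,  0.1]), array([-0.6, -0. ])])
bare (array([0.5787, 0.0837, 0.1345]), [array([1.8, 0. ]), array([ 1.7, -0.3])])
fit (array([0.5238, 0.1253, 0.1529]), [array([ 0.6, -0. ]), array([ 0.6, -0.1])])
low [0.5708 0.2899 0.    ] bowl (array([ 0.742 , -0.1658,  0.0101]), [array([-0., -0.]), array([-0.,  0.])]) spoon [0.7506 0.2008 0.    ]
```

Emit:
{"fn": "play_rows", "kwargs": {
  "rows": [
    [[0.027,-0.04,0.006],[0,0,0.05],0.085],
    [[0.027,-0.04,0.006],[0,0,0.05],0.085],
    [[0.027,-0.04,0.006],[0,0,0.05],0.085],
    [[0.027,-0.04,0.006],[0,0,0.05],0.085],
    [[0.027,-0.04,0.006],[0,0,0.05],0.085],
    [[0.027,-0.04,0.006],[0,0,0.05],0.085],
    [[0.027,-0.04,0.006],[0,0,0.05],0.085],
    [[0.027,-0.04,0.006],[0,0,0.05],0.085],
    [[0.027,-0.04,0.006],[0,0,0.05],0.085],
    [[0.027,-0.04,0.006],[0,0,0.05],0.085]
  ]
}}

```text
time: 2.48
tool_pos: [0.4545, 0.2395, 0.3023]
ee_rot: [0.0, -0.069, 0.998, 0.0]
contact_force: [1.0, 0.6, -0.5]
width: 0.0853
```

Emit:
{"fn": "play_rows", "kwargs": {
  "rows": [
    [[0.02,-0.04,0.006],[0,0,0],0.085],
    [[0.02,-0.04,0.006],[0,0,0],0.085],
    [[0,0,0],[0,0,0],0.085],
    [[0,0,0],[0,0,0],0.085]
  ]
}}

```text
time: 2.82
tool_pos: [0.4916, 0.1653, 0.3131]
ee_rot: [0.0, -0.066, 0.998, -0.0]
contact_force: [-0.3, 1.2, 0.5]
width: 0.0848
```

```bash
cat > b.py <<'E'
from h import *
import sys,pickle
np.set_printoptions(precision=4,suppress=True)
f=sys.argv[1]
p=shot('wrist',f+'.png'); pickle.dump(p,open(f+'.pkl','wb'))
for t in sys.argv[2:]:
    print(t,[(np.round(r['position'],1).tolist(),round(r['conf'],2)) for r in robot.landmark_of(t,p)[:3]])
s=robot.state(); print({k:s[k] for k in ['time','tool_pos','ee_rot','contact_force','width']})
print(p['pose'])
E
python3 b.py w1 bare_rim fitted_clip jar
```

```text
bare_rim [([228.9, 254.7], 0.63)]
fitted_clip [([271.1, 212.4], 0.65)]
jar [([271.8, 186.2], 0.92)]
{'time': 3.0167, 'tool_pos': array([0.4901, 0.1686, 0.3126]), 'ee_rot': array([-0.0001, -0.069 ,  0.9976,  0.0001]), 'contact_force': array([-0.4554,  0.714 ,  0.2475]), 'width': 0.08495597926419075}
[[-0.1322 -0.9361 -0.3259  0.4091]
 [ 0.9912 -0.1248 -0.0438  0.154 ]
 [ 0.0003 -0.3288  0.9444  0.436 ]
 [ 0.      0.      0.      1.    ]]
```

View pics/w1.png

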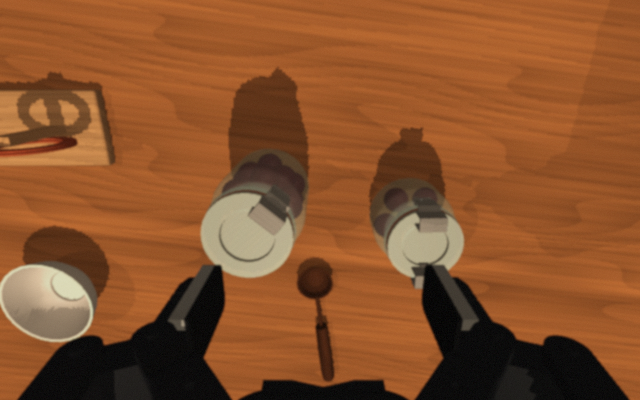

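```bash
python3 - <<'E'
from h import *
import pickle
np.set_printoptions(precision=4,suppress=True)
P=pickle.load(open('P0.pkl','rb')); S,T=P['scene'],P['top']; W=pickle.load(open('w1.pkl','rb'))
im=W['image'][150:290,190:320]; cv2.imwrite('pics/w1z.png',cv2.resize(im,None,fx=4,fy=4,interpolation=2)[:,:,::-1])
print('fit',tri([(S,(363,172.9)),(T,(275.6,237.4)),(W,(271.1,212.4))]))
print('bare',tri([(S,(338.3,193.9)),(T,(293.7,215.2)),(W,(228.9,254.7))]))
print('jar',tri([(T,(290.7,232.8)),(W,(271.8,186.2))]),atz(W,(271.8,186.2),0))
E
```

```text
fit (array([0.5255, 0.1252, 0.156 ]), [array([ 0.5, -0.3]), array([ 0.5, -1. ]), array([ 0.4, -1.9])])
bare (array([0.5808, 0.0849, 0.1383]), [array([ 2.3, -0.1]), array([ 1.1, -1.5]), array([-2.1, -2.7])])
jar (array([ 0.5558,  0.1039, -0.0037]), [array([-0.9, -0.7]), array([-1.7, -1.7])]) [0.5565 0.1067 0.    ]
```

View pics/w1z.png

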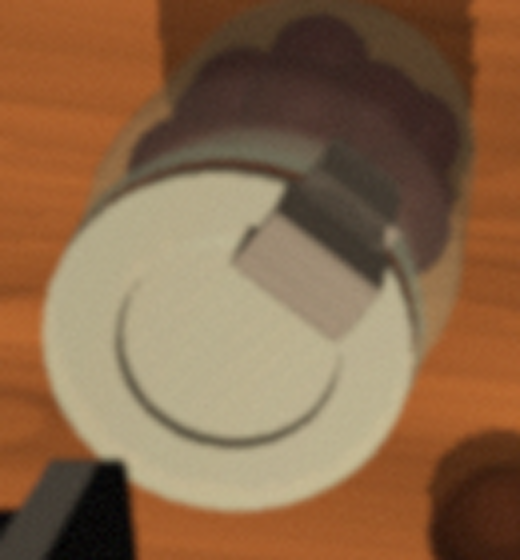

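Emit:
{"fn": "play_rows", "kwargs": {
  "rows": [
    [[0.001,-0.04,0],[0,0,0],0.085],
    [[0.001,-0.04,0],[0,0,0],0.085],
    [[0.001,-0.04,0],[0,0,0],0.085],
    [[0.001,-0.04,-0.008],[0,0,0],0.085],
    [[0.001,-0.04,-0.008],[0,0,0],0.085],
    [[0.001,-0.04,-0.008],[0,0,0],0.085],
    [[0.001,-0.04,-0.008],[0,0,0],0.085],
    [[0.001,-0.04,-0.008],[0,0,0],0.085],
    [[0,-0.04,-0.008],[0,0,0],0.085],
    [[0,-0.04,-0.008],[0,0,0],0.085]
  ]
}}

```text
time: 3.85
tool_pos: [0.4988, -0.2332, 0.2564]
ee_rot: [0.0, -0.069, 0.998, 0.0]
contact_force: [0.6, 1.0, 0.6]
width: 0.0851
```

Emit:
{"fn": "play_rows", "kwargs": {
  "rows": [
    [[0.0,-0.03,-0.006],[0,0,0],0.085],
    [[0,0,0],[0,0,0],0.085],
    [[0,0,0],[0,0,0],0.085],
    [[0,0,0],[0,0,0],0.085],
    [[0,0,0],[0,0,0],0.085]
  ]
}}

```text
time: 4.27
tool_pos: [0.4993, -0.2609, 0.2508]
ee_rot: [0.0, -0.069, 0.998, 0.0]
contact_force: [-0.2, 0.3, -0.0]
width: 0.0851
```

```bash
python3 b.py w2 clip_mid clip_nose clip_lip stand
```

```text
clip_mid [([311.4, 209.6], 0.58)]
clip_nose []
clip_lip [([315.0, 194.1], 0.97)]
stand [([365.8, 177.3], 0.66)]
{'time': 4.5167, 'tool_pos': array([ 0.4989, -0.2618,  0.251 ]), 'ee_rot': array([ 0.0002, -0.0686,  0.9976,  0.    ]), 'contact_force': array([ 1.0002, -0.4907, -0.4356]), 'width': 0.08482986026374409}
[[-0.1388 -0.9354 -0.3251  0.4169]
 [ 0.9903 -0.1308 -0.0464 -0.2728]
 [ 0.0009 -0.3284  0.9445  0.3738]
 [ 0.      0.      0.      1.    ]]
```

View pics/w2.png

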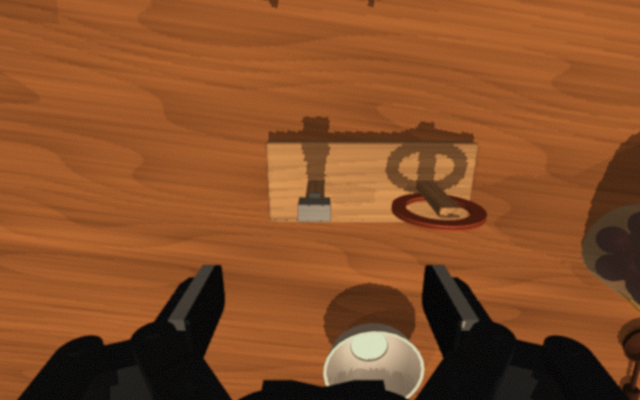

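```bash
python3 - <<'E'
from h import *
import pickle
np.set_printoptions(precision=4,suppress=True)
W=pickle.load(open('w2.pkl','rb'))
im=W['image'][130:230,260:480]; cv2.imwrite('pics/w2z.png',cv2.resize(im,None,fx=3.6,fy=3.6,interpolation=2)[:,:,::-1])
im=W['image'][180:230,285:345]; cv2.imwrite('pics/w2y.png',cv2.resize(im,None,fx=12,fy=12,interpolation=2)[:,:,::-1])
P=pickle.load(open('P0.pkl','rb')); S,T=P['scene'],P['top']
im=S['image'][145:195,180:240]; cv2.imwrite('pics/s2y.png',cv2.resize(im,None,fx=12,fy=12,interpolation=2)[:,:,::-1])
print(tri([(S,(202.2,163)),(T,(440,240.7)),(W,(311.4,209.6))]), atz(W,(311.4,209.6),.0885), atz(S,(202.2,163.),.0885))
E
```

```text
(array([ 0.5277, -0.2654,  0.0906]), [array([-0.6, -0. ]), array([ 0.1, -0.3]), array([ 2. , -1.2])]) [ 0.53   -0.2669  0.0885] [ 0.5259 -0.2649  0.0885]
```

View pics/w2y.png

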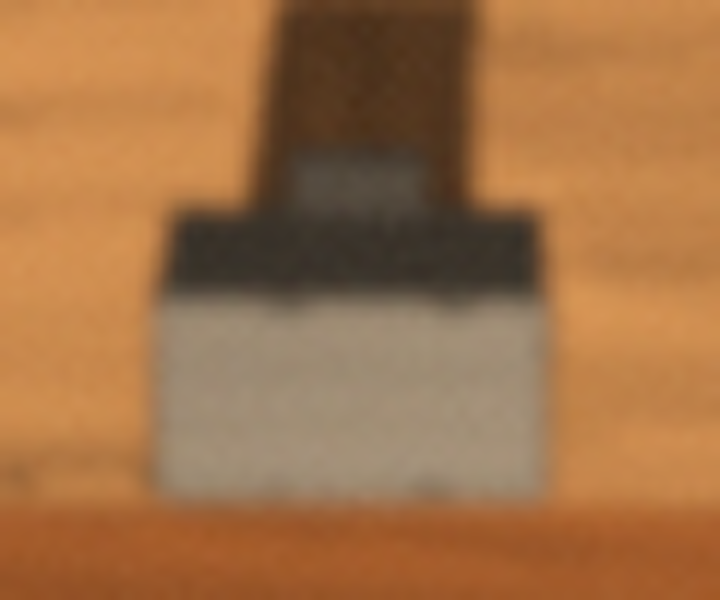

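View pics/w2z.png

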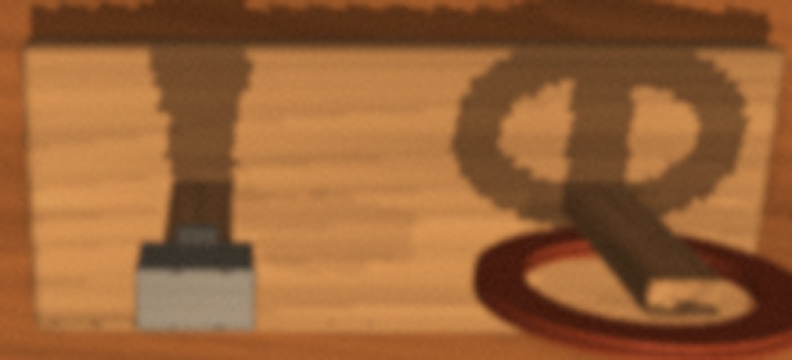

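View pics/s2y.png

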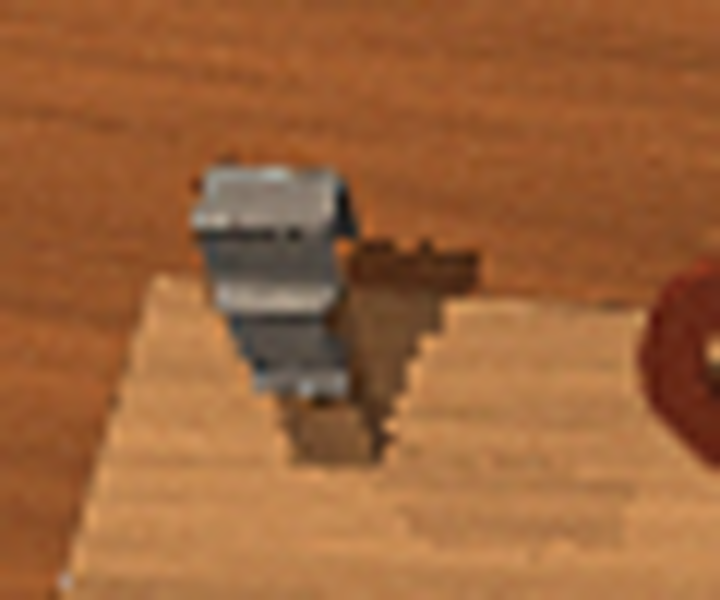

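```bash
python3 - <<'E'
from h import *
import pickle
np.set_printoptions(precision=4,suppress=True)
W=pickle.load(open('w2.pkl','rb'))
c=[atz(W,(285-.46+u/12,180-.46+v/12),.0985) for u,v in [(156,296),(546,292),(548,490),(160,494)]]
for x in c: print(x)
c=np.array(c); print(c.mean(0)); d=c[1]-c[0]+c[2]-c[3]; print(np.degrees(np.arctan2(d[1],d[0])),np.linalg.norm(d)/2, np.linalg.norm(c[3]-c[0]))
# board edges
for u,v in [(27,48),(780,52),(36,330)]:print(atz(W,(260+u/3.6-.36,130+v/3.6-.36),.016))
P=pickle.load(open('P0.pkl','rb')); S=P['scene']
c=np.array([atz(S,(180-.46+u/12,145-.46+v/12),.0985) for u,v in [(205,170),(335,175),(340,233),(195,228)]]); print(c.mean(0)); print(c)
E
```

```text
[ 0.5228 -0.2792  0.0985]
[ 0.5187 -0.2523  0.0985]
[ 0.5335 -0.25    0.0985]
[ 0.5376 -0.2772  0.0985]
[ 0.5282 -0.2647  0.0985]
98.59188652224788 0.02733018885133752 0.014988906336046503
[ 0.4923 -0.3196  0.016 ]
[ 0.4637 -0.1071  0.016 ]
[ 0.5789 -0.3093  0.016 ]
[ 0.5286 -0.2626  0.0985]
[[ 0.5236 -0.2779  0.0985]
 [ 0.5192 -0.252   0.0985]
 [ 0.5333 -0.2459  0.0985]
 [ 0.5383 -0.2746  0.0985]]
```

Emit:
{"fn": "play_rows", "kwargs": {
  "rows": [
    [[0.0145,-0.0015,-0.01],[0,0,0],0.06],
    [[0.0145,-0.0015,-0.02],[0,0,0],0.06],
    [[0,0,-0.02],[0,0,0],0.06],
    [[0,0,-0.02],[0,0,0],0.06],
    [[0,0,-0.02],[0,0,0],0.06],
    [[0,0,0],[0,0,0],0.06],
    [[0,0,0],[0,0,0],0.06],
    [[0,0,0],[0,0,0],0.06]
  ]
}}

```text
time: 5.18
tool_pos: [0.5281, -0.2657, 0.162]
ee_rot: [0.001, -0.068, 0.998, -0.0]
contact_force: [-0.8, -0.1, 0.4]
width: 0.06
```

```bash
python3 b.py w3 clip_mid clip_lip; python3 - <<'E'
from h import *
import pickle
W=pickle.load(open('w3.pkl','rb'))
im=W['image'][150:400,160:480]; cv2.imwrite('pics/w3z.png',cv2.resize(im,None,fx=2.4,fy=2.4,interpolation=2)[:,:,::-1])
E
```

```text
clip_mid [([326.6, 219.7], 0.57)]
clip_lip [([326.7, 197.5], 0.83)]
{'time': 5.3333, 'tool_pos': array([ 0.5282, -0.2657,  0.162 ]), 'ee_rot': array([ 0.0009, -0.0681,  0.9977, -0.0003]), 'contact_force': array([-0.0862, -0.4797,  0.591 ]), 'width': 0.06003183422791034}
[[-0.1364 -0.9355 -0.326   0.4456]
 [ 0.9906 -0.1289 -0.0447 -0.2774]
 [-0.0002 -0.329   0.9443  0.2849]
 [ 0.      0.      0.      1.    ]]
```

View pics/w3z.png

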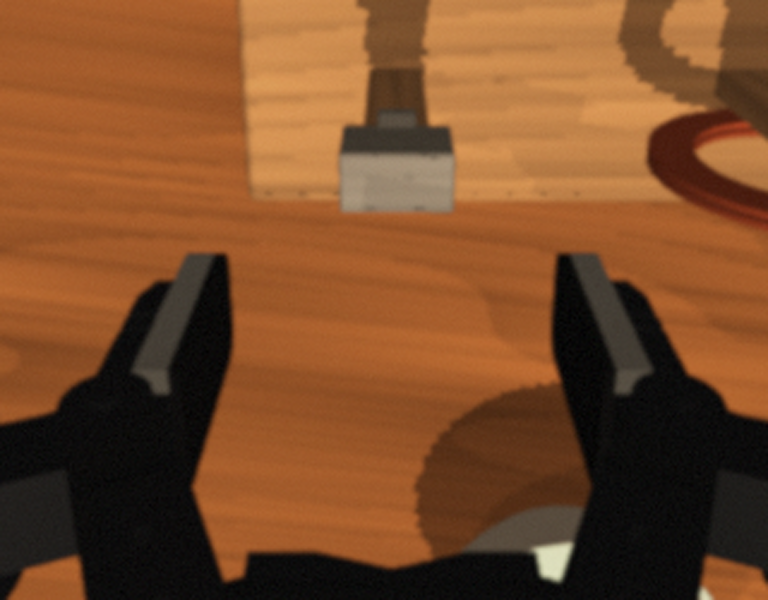

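```bash
python3 - <<'E'
from h import *
import pickle
np.set_printoptions(precision=4,suppress=True)
W=pickle.load(open('w3.pkl','rb'))
c=np.array([atz(W,(160-.3+u/2.4,150-.3+v/2.4),.0985) for u,v in [(341,153),(453,153),(453,212),(340,212)]])
print(c,c.mean(0)); d=c[1]-c[0]+c[2]-c[3]; print(np.degrees(np.arctan2(d[1],d[0])),np.linalg.norm(d)/2)
print(proj(W,robot.state()['tool_pos']))
E
```

```text
[[ 0.5228 -0.279   0.0985]
 [ 0.5191 -0.2526  0.0985]
 [ 0.5345 -0.2501  0.0985]
 [ 0.5382 -0.2774  0.0985]] [ 0.5286 -0.2648  0.0985]
97.84712896280244 0.02713160788976809
[323.7626 288.8052]
```

Emit:
{"fn": "play_rows", "kwargs": {
  "rows": [
    [[0.0005,0.001,-0.02],[0,0,0],0.06],
    [[0,0,-0.02],[0,0,0],0.06],
    [[0,0,-0.015],[0,0,0],0.06],
    [[0,0,-0.0075],[0,0,0],0.05],
    [[0,0,0],[0,0,0],0.04],
    [[0,0,0],[0,0,0],0.034],
    [[0,0,0],[0,0,0],0.034]
  ],
  "force": 60
}}

```text
time: 5.92
tool_pos: [0.5287, -0.2649, 0.0994]
ee_rot: [0.001, -0.068, 0.998, -0.0]
contact_force: [0.1, 0.5, 0.1]
width: 0.0339
```

```bash
cat > v.py <<'E'
import sys,pickle
from h import *
n,f,u0,u1,v0,v1,k=sys.argv[1],sys.argv[2],*map(int,sys.argv[3:8])
p=shot(n,f+'_full.png'); pickle.dump(p,open(f+'.pkl','wb'))
im=p['image'][v0:v1,u0:u1]; cv2.imwrite('pics/'+f+'.png',cv2.resize(im,None,fx=k,fy=k,interpolation=2)[:,:,::-1])
s=robot.state(); print({k:np.round(s[k],4) for k in ['time','tool_pos','ee_rot','contact_force','moment','width']})
E
python3 v.py wrist w4 220 420 180 330 4
```

```text
{'time': np.float64(5.9667), 'tool_pos': array([ 0.5287, -0.2648,  0.0994]), 'ee_rot': array([ 8.000e-04, -6.800e-02,  9.977e-01, -4.000e-04]), 'contact_force': array([0.4081, 0.4942, 0.0793]), 'moment': array([-0.0143,  0.0039,  0.0623]), 'width': np.float64(0.034)}
```

View pics/w4.png

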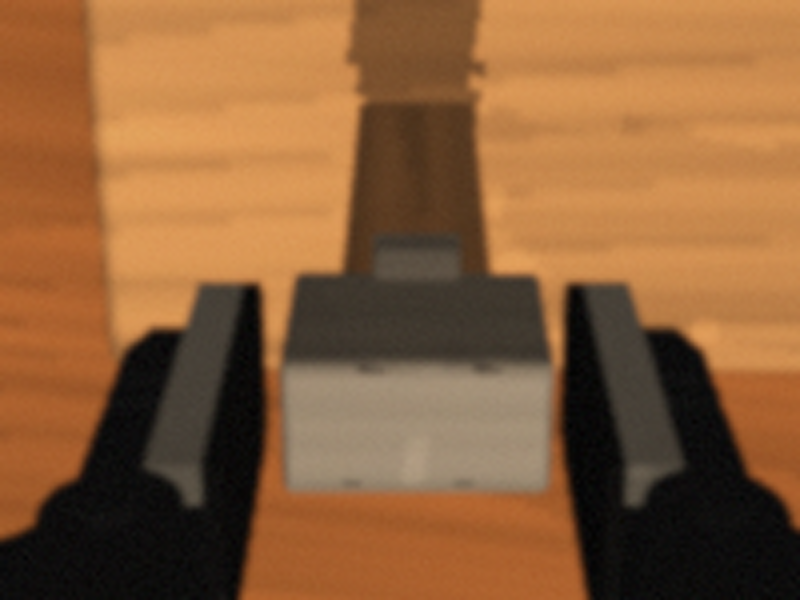

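```bash
python3 - <<'E'
from h import *
import pickle
W=pickle.load(open('w4.pkl','rb'))
ex=np.array([np.cos(np.radians(7.8)),np.sin(np.radians(7.8)),0]);ey=np.array([-ex[1],ex[0],0])
t=np.array([.5287,-.2648,0])
for z in (.078,.08,.082,.084,.086):
    print(z,[(proj(W,t-.011*ex+s*.018*ey+[0,0,z])-[220,180])*4 for s in(-1,1)])
print([(proj(W,t-.008*ex+s*.014*ey+[0,0,.0785])-[220,180])*4 for s in(-1,1)],[(proj(W,t+a*.008*ex+s*.014*ey+[0,0,.0985])-[220,180])*4 for s in(-1,1) for a in (-1,1)])
E
```

```text
0.078 [array([256.8954955 , 242.30229099]), array([573.3754304 , 242.52116229])]
0.08 [array([255.04079156, 250.34515617]), array([575.29911088, 250.56687904])]
0.082 [array([253.14126738, 258.58238286]), array([577.26927985, 258.80703203])]
0.084 [array([251.19527844, 267.02110255]), array([579.28764312, 267.24875573])]
0.086 [array([249.20109874, 275.66879994]), array([581.35599096, 275.89953795])]
[array([292.42632098, 268.00375368]), array([537.78665994, 268.17402333])] [array([276.45736604, 361.21214296]), array([281.21630188, 495.03910322]), array([554.51767677, 361.40750475]), array([549.30749058, 495.23078234])]
```

Emit:
{"fn": "play_rows", "kwargs": {
  "rows": [
    [[0,0,-0.003],[0,0,0],0.034],
    [[0,0,0],[0,0,0],0.02],
    [[0,0,0],[0,0,0],0.015],
    [[0,0,0],[0,0,0],0.015],
    [[0,0,0],[0,0,0],0.015]
  ],
  "force": 60
}}

```text
time: 6.38
tool_pos: [0.5284, -0.2646, 0.0957]
ee_rot: [0.0, -0.068, 0.998, -0.0]
contact_force: [-0.5, 1.0, 5.4]
width: 0.0265
```

Emit:
{"fn": "play_rows", "kwargs": {
  "rows": [
    [[0,0,0.005],[0,0,0],0.015],
    [[0,0,0.01],[0,0,0],0.015],
    [[0,0,0.01],[0,0,0],0.015],
    [[0,0,0.01],[0,0,0],0.015],
    [[0,0,0.01],[0,0,0],0.015],
    [[0,0,0.02],[0,0,0],0.015],
    [[0,0,0.03],[0,0,0],0.015],
    [[0,0,0.03],[0,0,0],0.015],
    [[0,0,0],[0,0,0],0.015],
    [[0,0,0],[0,0,0],0.015]
  ],
  "force": 60
}}

```text
time: 7.22
tool_pos: [0.5288, -0.2648, 0.2225]
ee_rot: [0.002, -0.068, 0.998, -0.001]
contact_force: [-0.9, -0.5, -0.8]
width: 0.0263
```

```bash
python3 v.py wrist w5 220 420 180 330 4
```

```text
{'time': np.float64(7.2667), 'tool_pos': array([ 0.5282, -0.2644,  0.221 ]), 'ee_rot': array([ 6.000e-04, -6.810e-02,  9.977e-01, -1.000e-04]), 'contact_force': array([-0.7842,  0.7152, -1.3946]), 'moment': array([ 0.0101, -0.0098,  0.0564]), 'width': np.float64(0.0261)}
```

View pics/w5.png

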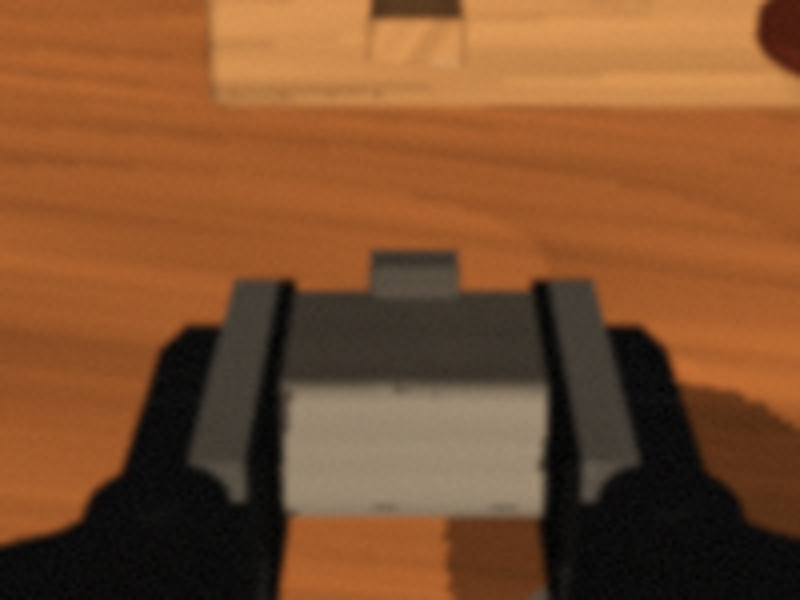

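```bash
python3 - <<'E'
from h import *
import pickle
np.set_printoptions(precision=4,suppress=True)
W=pickle.load(open('w1.pkl','rb'))
for z in(.159,.165,.171):
    c=np.array([atz(W,(190-.4+u/4,150-.4+v/4),z) for u,v in [(235,262),(338,340),(385,285),(280,213)]])
    d=c[1]-c[0]+c[2]-c[3]; print(z,c.mean(0),np.degrees(np.arctan2(d[1],d[0])),np.linalg.norm(d)/2)
for z in(.139,.145,.151):
    m=[atz(W,(190-.4+u/4,150-.4+v/4),z) for u,v in [(43,325),(418,335),(238,512)]]
    # circle through 3 pts
    A=np.array([[2*p[0],2*p[1],1] for p in m]); b=[p[0]**2+p[1]**2 for p in m]; s=np.linalg.solve(A,b); print(z,s[:2],np.sqrt(s[2]+s[0]**2+s[1]**2))
E
```

```text
0.159 [0.5321 0.1224 0.159 ] 58.380611770692866 0.027469474423495618
0.165 [0.5295 0.123  0.165 ] 58.380611770692816 0.02687452534693948
0.171 [0.5268 0.1237 0.171 ] 58.38061177069278 0.02627957627038335
0.139 [0.5621 0.1035] 0.04372275475400105
0.145 [0.559  0.1045] 0.04283954651456428
0.151 [0.5559 0.1055] 0.041956338275125835
```

Emit:
{"fn": "play_rows", "kwargs": {
  "rows": [
    [[0.0055,0.035,0.002],[0,0,-0.07],0.015],
    [[0.0055,0.035,0.002],[0,0,-0.07],0.015],
    [[0.0055,0.035,0.002],[0,0,-0.07],0.015],
    [[0.0055,0.035,0.002],[0,0,-0.07],0.015],
    [[0.0055,0.035,0.002],[0,0,-0.07],0.015],
    [[0.0055,0.035,0.002],[0,0,-0.07],0.015],
    [[0.0055,0.035,0.002],[0,0,-0.07],0.015],
    [[0.0055,0.035,0.002],[0,0,-0.07],0.015],
    [[0.0055,0.035,0.002],[0,0,-0.07],0.015],
    [[0.0055,0.035,0.002],[0,0,-0.07],0.015]
  ]
}}

```text
time: 8.1
tool_pos: [0.5826, 0.0873, 0.2394]
ee_rot: [-0.001, 0.28, 0.96, -0.0]
contact_force: [0.4, -1.0, 0.6]
width: 0.0265
```

Emit:
{"fn": "play_rows", "kwargs": {
  "rows": [
    [[0,0,0],[0,0,0],0.015],
    [[0,0,0],[0,0,0],0.015],
    [[0,0,0],[0,0,0],0.015],
    [[0,0,0],[0,0,0],0.015]
  ]
}}

```text
time: 8.43
tool_pos: [0.5828, 0.0842, 0.2398]
ee_rot: [-0.0, 0.279, 0.96, -0.0]
contact_force: [0.5, 0.2, -0.8]
width: 0.027
```

```bash
python3 v.py wrist w6 180 480 60 310 2; python3 v.py scene s6 290 430 110 250 4;  python3 v.py top t6 240 340 190 270 6; python3 - <<'E'
from h import *
p=robot.camera('wrist');q=robot.camera('scene')
for t in ['fitted_clip','bare_rim','clip_mid','clip_lip']:
    print(t,[[(np.round(r['position'],1).tolist(),round(r['conf'],2)) for r in robot.landmark_of(t,x)[:2]] for x in (p,q)])
E
```

```text
{'time': np.float64(8.4833), 'tool_pos': array([0.583 , 0.0841, 0.24  ]), 'ee_rot': array([-2.000e-04,  2.788e-01,  9.603e-01, -3.000e-04]), 'contact_force': array([-0.1565, -0.6071, -0.144 ]), 'moment': array([0.0513, 0.0202, 0.0185]), 'width': np.float64(0.0264)}
{'time': np.float64(8.5333), 'tool_pos': array([0.583 , 0.0842, 0.2401]), 'ee_rot': array([-1.000e-04,  2.789e-01,  9.603e-01, -2.000e-04]), 'contact_force': array([-0.88  ,  0.2599,  0.5053]), 'moment': array([-0.0234, -0.0157, -0.002 ]), 'width': np.float64(0.0264)}
{'time': np.float64(8.5833), 'tool_pos': array([0.5831, 0.0844, 0.2402]), 'ee_rot': array([-1.000e-04,  2.788e-01,  9.603e-01, -1.000e-04]), 'contact_force': array([ 0.1221, -0.6037, -1.121 ]), 'moment': array([ 0.0132, -0.0336,  0.0574]), 'width': np.float64(0.0268)}
fitted_clip [[([325.8, 102.8], 0.87)], []]
bare_rim [[([328.9, 203.0], 0.62)], [([339.9, 195.5], 0.85), ([373.0, 301.0], 0.22)]]
clip_mid [[([323.6, 279.3], 0.77)], [([340.5, 165.5], 0.58)]]
clip_lip [[([325.0, 245.4], 0.59)], [([347.6, 168.3], 0.61)]]
```

View pics/w6.png

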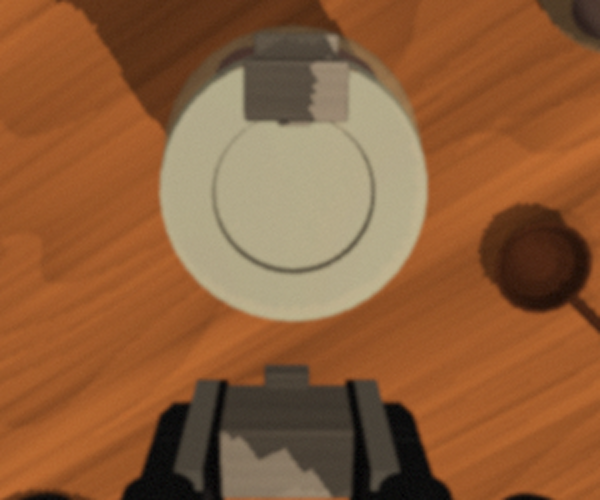

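View pics/s6.png

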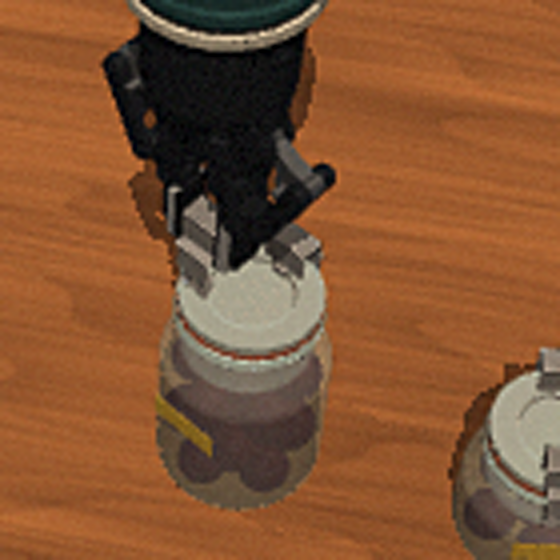

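View pics/t6.png

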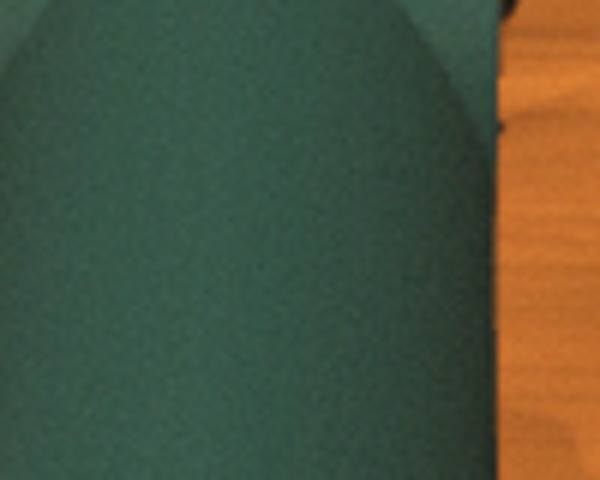

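```bash
cat > lid.py <<'E'
from h import *
import pickle,sys
from scipy.optimize import least_squares
np.set_printoptions(precision=4,suppress=True)
W=pickle.load(open(sys.argv[1]+'.pkl','rb')); cu,cv_=float(sys.argv[2]),float(sys.argv[3]); yaw=np.radians(float(sys.argv[4])); vmin=float(sys.argv[5])
g=cv2.GaussianBlur(cv2.cvtColor(W['image'],cv2.COLOR_RGB2LAB).astype(np.float32),(0,0),0.8)
def samp(ch,u,v): return cv2.remap(np.ascontiguousarray(g[:,:,ch]),np.float32([u]),np.float32([v]),1)[0]
out=[];inn=[]
r=np.arange(20,85,.25)
for th in np.radians(np.arange(0,360,5)):
    u,v=cu+r*np.cos(th),cv_+r*np.sin(th)
    b=samp(2,u,v)  # LAB b: wood orange high
    d=np.gradient(b); m=(r>50); i=np.argmax(np.where(m,d,-9)); 
    if v[i]>vmin: out.append((u[i],v[i]))
    L=samp(0,u,v); m=(r>30)&(r<50); k=np.argmin(np.where(m,L,999)); 
    if v[k]>vmin: inn.append((u[k],v[k]))
out=np.array(out);inn=np.array(inn)
def rim(c,R,n,tilt):
    e=np.array([np.cos(yaw),np.sin(yaw),0]); f=np.array([-e[1],e[0],0]); e2=e*np.cos(tilt)+np.array([0,0,np.sin(tilt)])
    t=np.linspace(0,2*np.pi,721); P=c+R*(np.cos(t)[:,None]*e2+np.sin(t)[:,None]*f)
    return np.array([proj(W,x) for x in P[::4]])
def res(p):
    o=[]
    for pts,R in ((out,.041),(inn,.025)):
        q=rim(np.array(p[:3]),R,0,.037).astype(np.float32).reshape(-1,1,2)
        o+=[cv2.pointPolygonTest(q,(float(a),float(b)),True) for a,b in pts]
    return np.array(o)
s=least_squares(res,[.555,.105,.147],loss='soft_l1',diff_step=1e-4,x_scale=[.01]*3)
rr=res(s.x); print('lid centre',s.x,'res out',np.median(abs(rr[:len(out)])),'inn',np.median(abs(rr[len(out):])),len(out),len(inn))
im=W['image'].copy()
for a,b in out: cv2.circle(im,(int(a+.5),int(b+.5)),1,(255,0,0),-1)
for a,b in inn: cv2.circle(im,(int(a+.5),int(b+.5)),1,(0,0,255),-1)
cv2.imwrite('pics/'+sys.argv[1]+'_fit.png',cv2.resize(im[60:310,180:480],None,fx=2,fy=2)[:,:,::-1])
E
python3 lid.py w6 327 155 -32.3 135
python3 - <<'E'
from h import *
import pickle
np.set_printoptions(precision=4,suppress=True)
W=pickle.load(open('w6.pkl','rb'))
f=lambda u,v,z:atz(W,(180-.25+u/2,60-.25+v/2),z)
for z in(.159,.165,.171):
    c=np.array([f(u,v,z) for u,v in [(244,60),(349,62),(348,122),(247,122)]])
    d=c[1]-c[0]+c[2]-c[3]; print(z,c.mean(0),np.degrees(np.arctan2(d[1],d[0]))-90,np.linalg.norm(d)/2)
s=robot.state();z=s['tool_pos'][2]-.0075
c=np.array([f(*q) for q in [(222,386,z-.01),(353,384,z-.01),(219,430,z+.01),(354,430,z+.01)]]);print(c, (c[1]+c[0])/2,(c[2]+c[3])/2)
e=np.array([np.cos(np.radians(-32.3)),np.sin(np.radians(-32.3))]); t=s['tool_pos'][:2];print(t,e)
for a in c: print('rel along e', (a[:2]-t)@e,'perp',(a[:2]-t)@[-e[1],e[0]])
E
```

```text
lid centre [0.5551 0.1049 0.1513] res out 0.6991987800118752 inn 0.9087901892257844 43 48
0.159 [0.5292 0.1224 0.159 ] -32.853225092869316 0.029021809887549845
0.165 [0.5288 0.1226 0.165 ] -32.853225092869344 0.028167408412985193
0.171 [0.5283 0.1228 0.171 ] -32.853225092869444 0.02731300693842059
[[0.5694 0.0765 0.2228]
 [0.5846 0.1015 0.2228]
 [0.569  0.0781 0.2428]
 [0.5832 0.1005 0.2428]] [0.577  0.089  0.2228] [0.5761 0.0893 0.2428]
[0.5832 0.0855] [ 0.8453 -0.5344]
rel along e -0.006855127146972847 perp -0.014983641073296783
rel along e -0.007345937585801396 perp 0.014264265714060174
rel along e -0.00801306943414155 perp -0.013801928667251637
rel along e -0.008004572650547041 perp 0.012655829610811038
```

View pics/w6_fit.png

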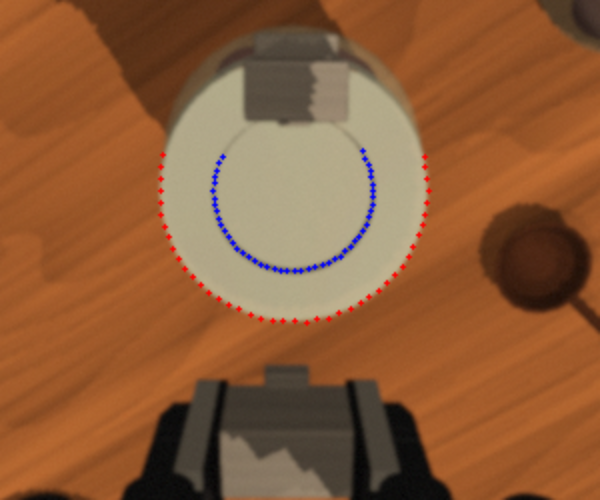

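```bash
cat >> lid.py <<'E'
print('mean out',rr[:len(out)].mean(),'inn',rr[len(out):].mean())
e=np.array([np.cos(yaw),np.sin(yaw)])
o0,i0=out,inn
for z in (.141,.145,.149,.153):
    for nm,pts,R,dz in (('out',o0,.041,0),('inn',i0,.025,0)):
        def r2(p):
            q=rim(np.array([p[0],p[1],z+dz]),p[2]*.01*100,0,.037).astype(np.float32).reshape(-1,1,2)
            return [cv2.pointPolygonTest(q,(float(a),float(b)),True) for a,b in pts]
        s2=least_squares(r2,[.555,.105,R],diff_step=1e-4,x_scale=[.01]*3); print(z,nm,s2.x,'bare33',s2.x[:2]+.033*e,'rms',np.sqrt(np.mean(s2.fun**2)))
E
python3 lid.py w6 327 155 -32.6 135
```

```text
lid centre [0.5551 0.1049 0.1513] res out 0.6999127376739365 inn 0.9102281680610802 43 48
mean out -0.6205584967619898 inn 0.9081560473597806
0.141 out [0.5576 0.1035 0.0432] bare33 [0.5854 0.0857] rms 0.3021827580152365
0.141 inn [0.5571 0.1038 0.0257] bare33 [0.5849 0.086 ] rms 0.2019447438638788
0.145 out [0.5568 0.1039 0.0424] bare33 [0.5846 0.0861] rms 0.30218076801561355
0.145 inn [0.5563 0.1042 0.0252] bare33 [0.5841 0.0865] rms 0.2019441692026576
0.149 out [0.556  0.1044 0.0416] bare33 [0.5838 0.0866] rms 0.30218152700282297
0.149 inn [0.5555 0.1047 0.0247] bare33 [0.5833 0.0869] rms 0.20194425580312397
0.153 out [0.5552 0.1049 0.0409] bare33 [0.583  0.0871] rms 0.3021806858701338
0.153 inn [0.5547 0.1052 0.0243] bare33 [0.5825 0.0874] rms 0.20194415432666027
```

Emit:
{"fn": "play_rows", "kwargs": {
  "rows": [
    [[-0.0002,0.001,-0.01],[0,0,-0.01],0.015],
    [[-0.0002,0.0005,-0.01],[0,0,0],0.015],
    [[0,0,-0.01],[0,0,0],0.015],
    [[0,0,-0.01],[0,0,0],0.015],
    [[0,0,0],[0,0,0],0.015],
    [[0,0,0],[0,0,0],0.015],
    [[0,0,0],[0,0,0],0.015],
    [[0,0,0],[0,0,0],0.015]
  ]
}}

```text
time: 9.75
tool_pos: [0.583, 0.087, 0.2007]
ee_rot: [0.0, 0.283, 0.959, 0.0]
contact_force: [0.8, -0.3, 0.0]
width: 0.0262
```

```bash
python3 v.py wrist w7 180 480 60 310 2; python3 v.py scene s7 290 430 110 250 5
```

```text
{'time': np.float64(9.8), 'tool_pos': array([0.583 , 0.087 , 0.2007]), 'ee_rot': array([4.000e-04, 2.830e-01, 9.591e-01, 2.000e-04]), 'contact_force': array([ 0.0607,  0.5167, -0.6622]), 'moment': array([-0.0287, -0.0134,  0.0062]), 'width': np.float64(0.0265)}
{'time': np.float64(9.85), 'tool_pos': array([0.583 , 0.087 , 0.2007]), 'ee_rot': array([3.000e-04, 2.830e-01, 9.591e-01, 2.000e-04]), 'contact_force': array([ 1.326 , -0.1657, -0.1448]), 'moment': array([-0.0597,  0.0093,  0.0343]), 'width': np.float64(0.0265)}
```

View pics/w7.png

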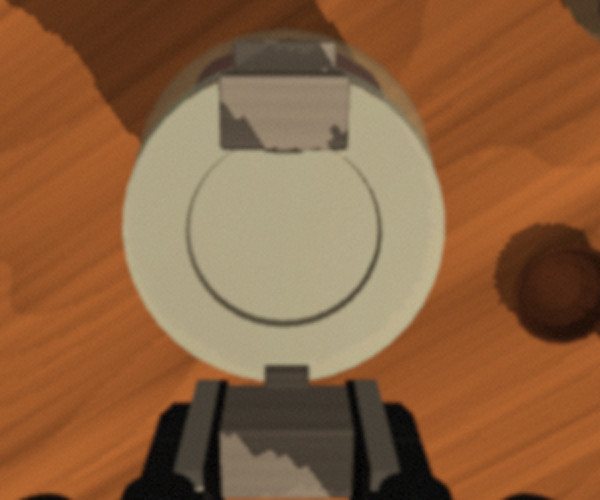

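View pics/s7.png

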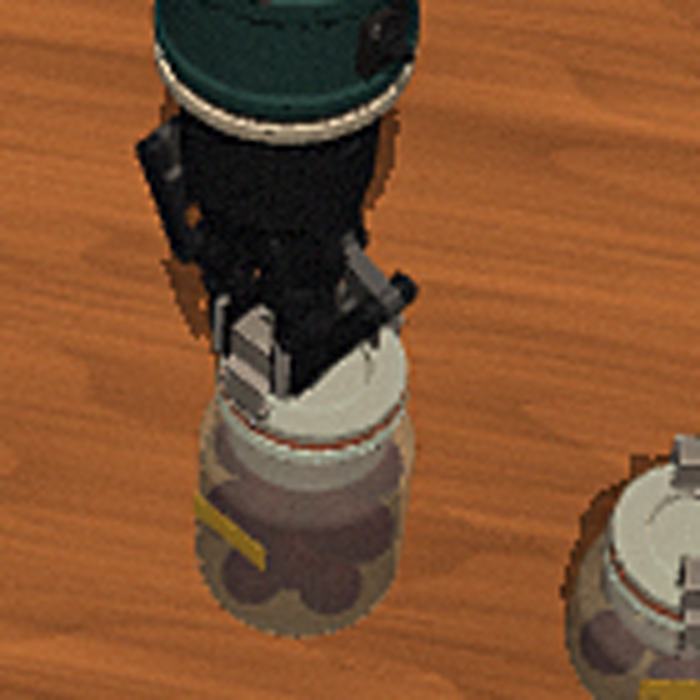

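```bash
python3 lid.py w7 322 174 -33 150; python3 - <<'E'
from h import *
import pickle
np.set_printoptions(precision=4,suppress=True)
W=pickle.load(open('w7.pkl','rb'))
f=lambda u,v,z:atz(W,(180-.25+u/2,60-.25+v/2),z)
for z in(.160,.166,.172):
    c=np.array([f(u,v,z) for u,v in [(219,76),(350,77),(348,150),(220,149)]])
    d=c[1]-c[0]+c[2]-c[3]; print(z,c.mean(0),np.degrees(np.arctan2(d[1],d[0]))-90,np.linalg.norm(d)/2)
t=np.array([.583,.087,.2007]); z=t[2]-.0075
y=np.radians(-32.9); e=np.array([np.cos(y),np.sin(y)]);n=np.array([-e[1],e[0]])
for nm,q in (('lipL',(265,366,z-.013)),('lipR',(309,366,z-.013)),('ftL',(222,386,z-.01)),('ftR',(353,384,z-.01)),('rfL',(219,430,z+.01)),('rfR',(354,430,z+.01))):
    a=f(*q)[:2]; print(nm,'rel TCP e',(a-t[:2])@e,'n',(a-t[:2])@n)
W6=pickle.load(open('w6.pkl','rb'))
g=lambda W,u,v:(W,(180-.25+u/2,60-.25+v/2))
print('ringbottom',tri([g(W6,294,271),g(W,284,323)]),'edge bottom', tri([g(W6,295,322),g(W,284,381)]),'ringL',tri([g(W6,213,190),g(W,187,230)]),'ringR',tri([g(W6,374,190),g(W,380,230)]),'fit',tri([g(W6,247,122),g(W,220,149)]),tri([g(W6,348,122),g(W,348,150)]))
E
```

```text
lid centre [0.555 0.105 0.151] res out 1.0032488668705832 inn 0.9293795685129299 43 49
mean out 0.9204060387384999 inn 0.9841667477023013
0.141 out [0.5554 0.1048 0.044 ] bare33 [0.583  0.0868] rms 6.450286594966234
0.141 inn [0.5575 0.1033 0.0259] bare33 [0.5852 0.0853] rms 0.22046174703421925
0.145 out [0.5544 0.1054 0.043 ] bare33 [0.5821 0.0874] rms 6.450287002507022
0.145 inn [0.5565 0.104  0.0253] bare33 [0.5842 0.086 ] rms 0.22046108910717493
0.149 out [0.5535 0.106  0.0421] bare33 [0.5812 0.088 ] rms 6.450286437785356
0.149 inn [0.5556 0.1046 0.0247] bare33 [0.5832 0.0866] rms 0.2204623873089921
0.153 out [0.5526 0.1066 0.0411] bare33 [0.5803 0.0886] rms 6.450286731890118
0.153 inn [0.5546 0.1052 0.0242] bare33 [0.5823 0.0873] rms 0.22046214941816897
0.16 [0.5291 0.1221 0.16  ] -33.28933094287947 0.029583992321501634
0.166 [0.5285 0.1224 0.166 ] -33.28933094287946 0.028498997753810082
0.172 [0.5279 0.1228 0.172 ] -33.289330942879396 0.02741400318611856
lipL rel TCP e -0.010476962753658892 n -0.004173645496742492
lipR rel TCP e -0.010480378464681602 n 0.0057908833189409935
ftL rel TCP e -0.0070176564480979855 n -0.01375489694658798
ftR rel TCP e -0.007529155164605556 n 0.015579676953725188
rfL rel TCP e -0.008162145173701138 n -0.012606402542142304
rfR rel TCP e -0.00816767235570089 n 0.013943259064089835
ringbottom (array([0.5767, 0.0915, 0.1496]), [array([-0.4, -0.1]), array([0.5, 0.1])]) edge bottom (array([0.5922, 0.0817, 0.1481]), [array([-0.8, -0.2]), array([1. , 0.2])]) ringL (array([0.5408, 0.085 , 0.1516]), [array([0., 0.]), array([-0.1, -0. ])]) ringR (array([0.5651, 0.1266, 0.1591]), [array([-0.2,  0. ]), array([ 0.3, -0. ])]) fit (array([0.5271, 0.1074, 0.1731]), [array([-0.7, -0.7]), array([0.8, 0.8])]) (array([0.5428, 0.1302, 0.167 ]), [array([-0.2,  0. ]), array([ 0.2, -0. ])])
```

Emit:
{"fn": "play_rows", "kwargs": {
  "rows": [
    [[-0.0013,-0.0002,-0.003],[0,0,0],0.015],
    [[0,0,-0.003],[0,0,0],0.015],
    [[0,0,-0.003],[0,0,0],0.015],
    [[0,0,0],[0,0,0],0.015],
    [[0,0,0],[0,0,0],0.015]
  ]
}}

```text
time: 10.27
tool_pos: [0.5816, 0.0866, 0.1911]
ee_rot: [0.0, 0.283, 0.959, -0.0]
contact_force: [1.7, -0.9, -0.5]
width: 0.0263
```

Emit:
{"fn": "play_rows", "kwargs": {
  "rows": [
    [[0,0,-0.001],[0,0,0],0.015],
    [[0,0,-0.001],[0,0,0],0.015],
    [[0,0,0],[0,0,0],0.015]
  ]
}}

```text
time: 10.52
tool_pos: [0.5817, 0.0867, 0.1893]
ee_rot: [0.0, 0.283, 0.959, 0.0]
contact_force: [2.5, -1.9, 1.0]
width: 0.0262
```

Emit:
{"fn": "play_rows", "kwargs": {
  "rows": [
    [[0,0,-0.001],[0,0,0],0.015],
    [[0,0,-0.001],[0,0,0],0.015],
    [[0,0,0],[0,0,0],0.015]
  ]
}}

```text
time: 10.77
tool_pos: [0.5818, 0.0866, 0.1874]
ee_rot: [0.0, 0.283, 0.959, 0.0]
contact_force: [3.7, -2.3, 0.1]
width: 0.0265
```

Emit:
{"fn": "play_rows", "kwargs": {
  "rows": [
    [[0,0,-0.001],[0,0,0],0.015],
    [[0,0,-0.001],[0,0,0],0.015],
    [[0,0,0],[0,0,0],0.015]
  ]
}}

```text
time: 11.02
tool_pos: [0.5815, 0.0866, 0.185]
ee_rot: [0.0, 0.283, 0.959, -0.0]
contact_force: [4.0, -2.8, 0.6]
width: 0.0266
```

Emit:
{"fn": "play_rows", "kwargs": {
  "rows": [
    [[0,0,-0.001],[0,0,0],0.015],
    [[0,0,-0.001],[0,0,0],0.015],
    [[0,0,0],[0,0,0],0.015]
  ]
}}

```text
time: 11.27
tool_pos: [0.5814, 0.0866, 0.183]
ee_rot: [0.0, 0.283, 0.959, -0.0]
contact_force: [3.8, -1.8, -0.2]
width: 0.0266
```

Emit:
{"fn": "play_rows", "kwargs": {
  "rows": [
    [[0,0,-0.001],[0,0,0],0.015],
    [[0,0,-0.001],[0,0,0],0.015],
    [[0,0,0],[0,0,0],0.015]
  ]
}}

```text
time: 11.52
tool_pos: [0.5814, 0.0867, 0.181]
ee_rot: [-0.0, 0.283, 0.959, -0.0]
contact_force: [3.1, -2.4, -0.8]
width: 0.0265
```

```bash
python3 v.py wrist w8 200 440 100 300 3; python3 v.py scene s8 290 430 110 250 5
```

```text
{'time': np.float64(11.5667), 'tool_pos': array([0.5813, 0.0868, 0.181 ]), 'ee_rot': array([-2.000e-04,  2.830e-01,  9.591e-01, -2.000e-04]), 'contact_force': array([ 4.2245, -2.7286, -1.9073]), 'moment': array([-0.4841, -0.7946,  0.0445]), 'width': np.float64(0.0261)}
{'time': np.float64(11.6167), 'tool_pos': array([0.5812, 0.0868, 0.181 ]), 'ee_rot': array([-2.000e-04,  2.830e-01,  9.591e-01, -2.000e-04]), 'contact_force': array([ 4.7393, -2.0125, -1.6417]), 'moment': array([-0.5068, -0.8642, -0.0161]), 'width': np.float64(0.0265)}
```

View pics/w8.png

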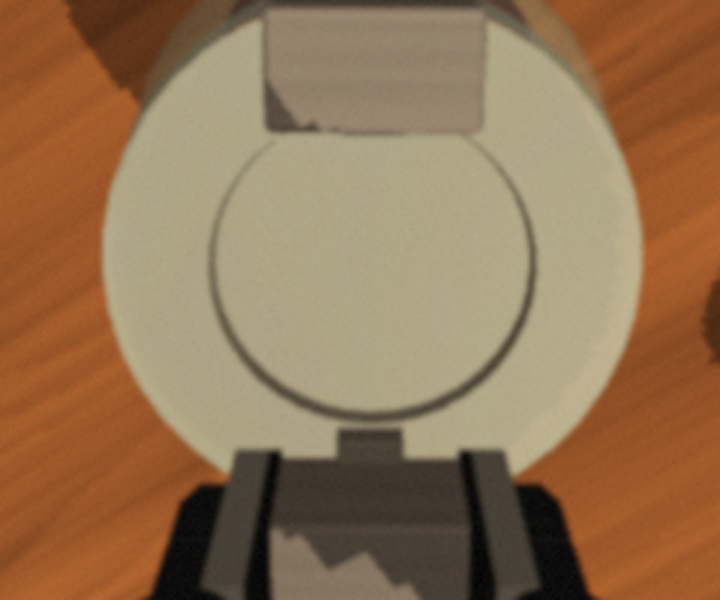

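View pics/s8.png

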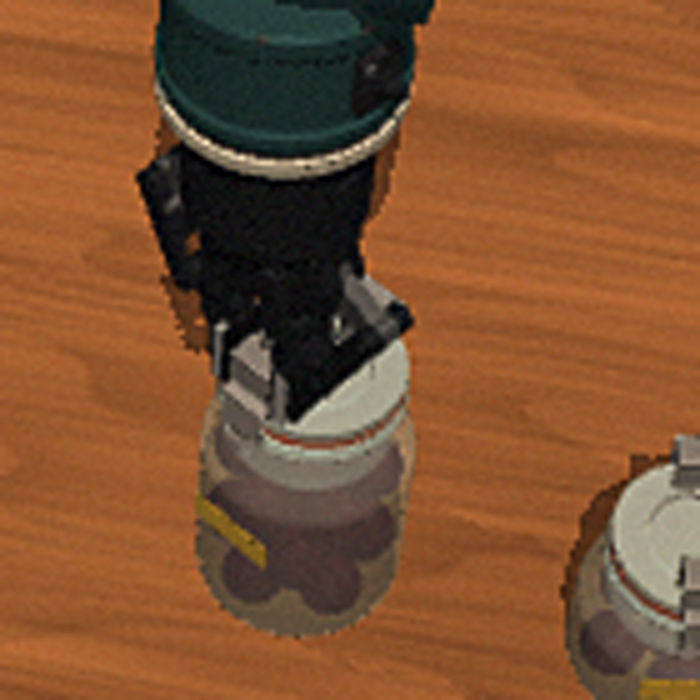

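```bash
python3 - <<'E'
from h import *
import pickle
np.set_printoptions(precision=4,suppress=True)
W=pickle.load(open('w8.pkl','rb'))
f=lambda u,v,z:atz(W,(200-.33+u/3,100-.33+v/3),z)
t=np.array([.5813,.0868,.181]); y=np.radians(-32.9); e=np.array([np.cos(y),np.sin(y)]);n=np.array([-e[1],e[0]])
r=lambda u,v,z:(1e3*np.array([(f(u,v,z)[:2]-t[:2])@e,(f(u,v,z)[:2]-t[:2])@n])).round(2)
for dz in(.0065,.0075,.0085):
    z=t[2]-dz; print(dz,'lip foot',r(338,430,z-.013),r(403,430,z-.013),'feet',r(276,460,z-.01),r(468,460,z-.01),'roof',r(270,525,z+.01),r(471,525,z+.01))
for z in(.146,.148,.15,.152): print(z,'ring bottom top-edge',r(371,420,z),'ring L/R',r(210,260,z),r(536,260,z),'outer L/R',r(103,260,z),r(642,260,z),'fit',r(265,131,z+.018),r(484,131,z+.018),r(263,8,z+.018),r(487,8,z+.018))
E
```

```text
0.0065 lip foot [-10.76  -4.12] [-10.77   5.62] feet [ -7.34 -13.27] [-7.36 15.22] roof [ -8.71 -12.34] [-8.73 13.8 ]
0.0075 lip foot [-10.26  -4.16] [-10.26   5.66] feet [ -6.79 -13.37] [-6.81 15.32] roof [ -8.09 -12.45] [-8.11 13.91]
0.0085 lip foot [-9.75 -4.19] [-9.76  5.7 ] feet [ -6.25 -13.47] [-6.27 15.43] roof [ -7.47 -12.55] [-7.48 14.02]
0.146 ring bottom top-edge [-4.74  0.86] ring L/R [-32.55 -24.47] [-32.59  26.74] outer L/R [-32.54 -41.27] [-32.6  43.4] fit [-56.4 -13.4] [-56.43  15.86] [-72.34 -13.15] [-72.36  15.66]
0.148 ring bottom top-edge [-5.73  0.85] ring L/R [-33.19 -24.15] [-33.23  26.41] outer L/R [-33.18 -40.74] [-33.24  42.85] fit [-56.78 -13.2 ] [-56.81  15.64] [-72.49 -12.95] [-72.52  15.45]
0.15 ring bottom top-edge [-6.72  0.85] ring L/R [-33.83 -23.84] [-33.87  26.08] outer L/R [-33.82 -40.22] [-33.88  42.31] fit [-57.16 -13.  ] [-57.19  15.42] [-72.64 -12.76] [-72.67  15.23]
0.152 ring bottom top-edge [-7.72  0.84] ring L/R [-34.47 -23.52] [-34.51  25.74] outer L/R [-34.46 -39.69] [-34.52  41.77] fit [-57.55 -12.8 ] [-57.57  15.2 ] [-72.8  -12.56] [-72.82  15.01]
```

Emit:
{"fn": "play_rows", "kwargs": {
  "rows": [
    [[0,0,-0.001],[0,0,0],0.015],
    [[0,0,-0.001],[0,0,0],0.015],
    [[0,0,0],[0,0,0],0.015]
  ]
}}

```text
time: 11.87
tool_pos: [0.5813, 0.0869, 0.1791]
ee_rot: [-0.0, 0.283, 0.959, -0.0]
contact_force: [3.2, -1.3, 0.2]
width: 0.0266
```

Emit:
{"fn": "play_rows", "kwargs": {
  "rows": [
    [[0,0,-0.001],[0,0,0],0.015],
    [[0,0,-0.001],[0,0,0],0.015],
    [[0,0,0],[0,0,0],0.015]
  ]
}}

```text
time: 12.12
tool_pos: [0.5816, 0.0868, 0.1772]
ee_rot: [0.0, 0.283, 0.959, 0.0]
contact_force: [4.7, -1.6, 2.4]
width: 0.0263
```

```bash
python3 v.py wrist w9 200 440 100 300 3; python3 v.py scene s9 290 430 110 250 5
```

```text
{'time': np.float64(12.1667), 'tool_pos': array([0.5816, 0.0868, 0.1773]), 'ee_rot': array([2.000e-04, 2.830e-01, 9.591e-01, 0.000e+00]), 'contact_force': array([ 4.8314, -1.9973,  1.9655]), 'moment': array([-0.4533, -0.9905,  0.0321]), 'width': np.float64(0.026)}
{'time': np.float64(12.2167), 'tool_pos': array([0.5816, 0.0868, 0.1773]), 'ee_rot': array([2.000e-04, 2.830e-01, 9.591e-01, 0.000e+00]), 'contact_force': array([ 5.125 , -3.0208,  2.5686]), 'moment': array([-0.4586, -1.0183,  0.005 ]), 'width': np.float64(0.0266)}
```

View pics/w9.png

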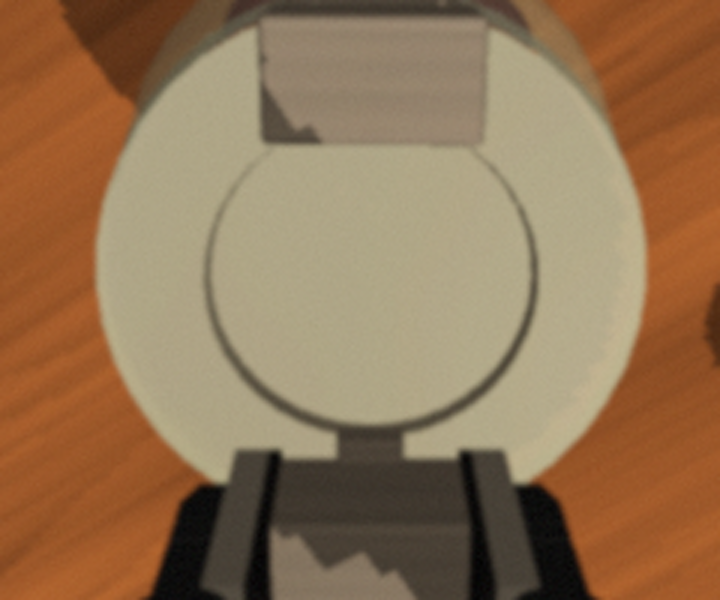

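View pics/s9.png

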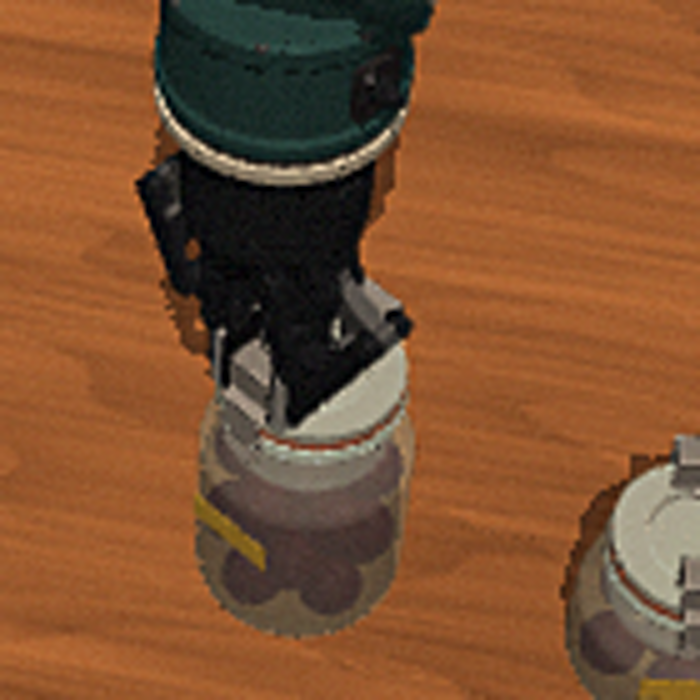

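Emit:
{"fn": "play_rows", "kwargs": {
  "rows": [
    [[-0.0006,0.0004,0],[0,0,0],0.015],
    [[-0.0005,0.0003,0],[0,0,0],0.015],
    [[0,0,-0.001],[0,0,0],0.015],
    [[0,0,0],[0,0,0],0.015]
  ]
}}

```text
time: 12.55
tool_pos: [0.5809, 0.0873, 0.1766]
ee_rot: [0.001, 0.283, 0.959, 0.0]
contact_force: [6.2, -3.5, 4.9]
width: 0.0266
```

Emit:
{"fn": "play_rows", "kwargs": {
  "rows": [
    [[0,0,-0.001],[0,0,0],0.015],
    [[0,0,0],[0,0,0],0.015]
  ]
}}

```text
time: 12.72
tool_pos: [0.5812, 0.0871, 0.1759]
ee_rot: [0.001, 0.283, 0.959, 0.0]
contact_force: [7.5, -3.8, 6.5]
width: 0.0265
```

Emit:
{"fn": "play_rows", "kwargs": {
  "rows": [
    [[0,0,-0.001],[0,0,0],0.015],
    [[0,0,0],[0,0,0],0.015]
  ]
}}

```text
time: 12.88
tool_pos: [0.581, 0.0872, 0.1747]
ee_rot: [0.001, 0.283, 0.959, 0.0]
contact_force: [7.2, -3.7, 3.5]
width: 0.0262
```

```bash
python3 v.py wrist w10 200 440 100 300 3; python3 v.py scene s10 290 430 110 250 5
```

```text
{'time': np.float64(12.9333), 'tool_pos': array([0.581 , 0.0873, 0.1747]), 'ee_rot': array([8.000e-04, 2.831e-01, 9.591e-01, 1.000e-04]), 'contact_force': array([ 7.1484, -2.6273,  3.6295]), 'moment': array([-0.7682, -1.6145, -0.0507]), 'width': np.float64(0.0262)}
{'time': np.float64(12.9833), 'tool_pos': array([0.581 , 0.0873, 0.1747]), 'ee_rot': array([8.000e-04, 2.831e-01, 9.591e-01, 1.000e-04]), 'contact_force': array([ 6.447 , -2.7628,  3.6912]), 'moment': array([-0.8699, -1.6338,  0.0753]), 'width': np.float64(0.0265)}
```

View pics/w10.png

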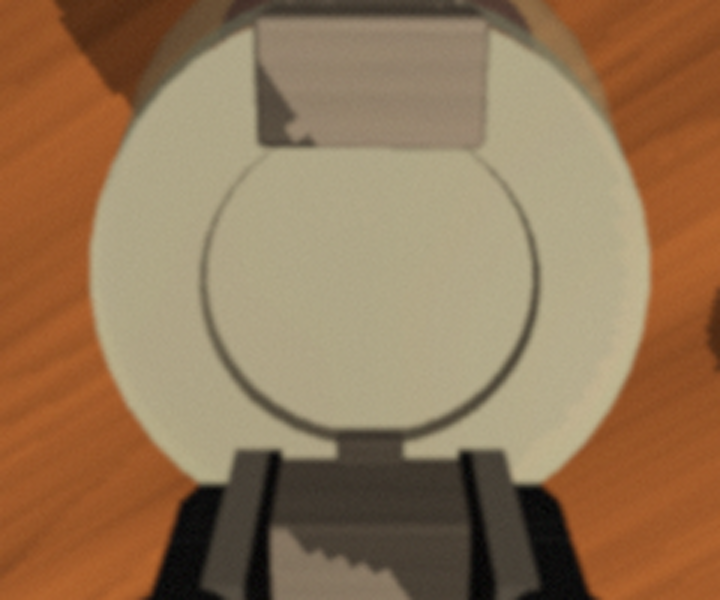

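View pics/s10.png

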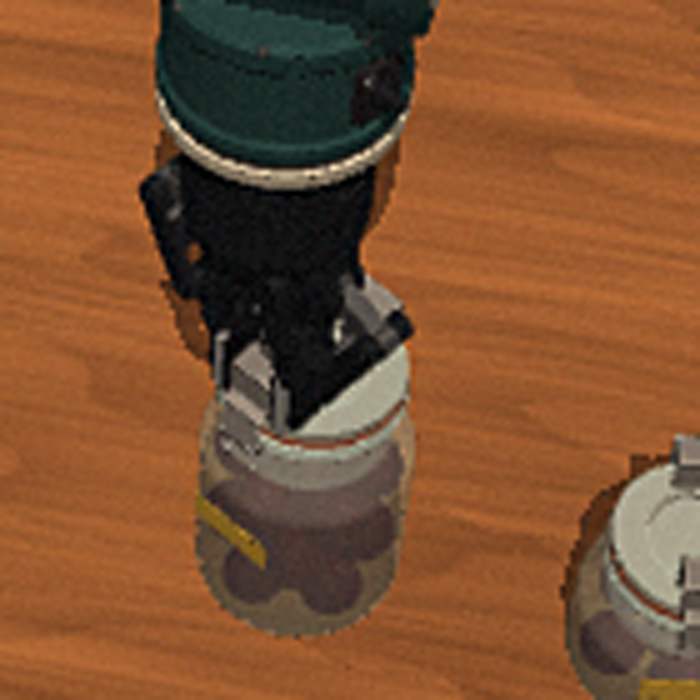

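```bash
for a in "w7 322 174" "w8 324 186" "w9 324 190" "w10 323.5 192"; do python3 lid.py $a -33 150 | grep -E "0.149 inn|0.153 inn"; done
python3 - <<'E'
from h import *
import pickle
for w in ('w8','w9','w10'):
    W=pickle.load(open(w+'.pkl','rb')); print(w, W['pose'][:3,3].round(4), cv2.Rodrigues(W['pose'][:3,:3])[0].ravel().round(4))
    im=W['image'][225:265,290:360]; cv2.imwrite('pics/%s_lip.png'%w,cv2.resize(im,None,fx=10,fy=10,interpolation=2)[:,:,::-1])
E
```

```text
0.149 inn [0.5556 0.1046 0.0247] bare33 [0.5832 0.0866] rms 0.2204623873089921
0.153 inn [0.5546 0.1052 0.0242] bare33 [0.5823 0.0873] rms 0.22046214941816897
0.149 inn [0.5547 0.1053 0.0233] bare33 [0.5824 0.0874] rms 0.47767828154110653
0.153 inn [0.5536 0.106  0.0227] bare33 [0.5813 0.088 ] rms 0.4776789212204595
0.149 inn [0.5566 0.1028 0.0209] bare33 [0.5843 0.0849] rms 6.1156706010360224
0.153 inn [0.5554 0.1036 0.0203] bare33 [0.5831 0.0857] rms 6.11567017081432
0.149 inn [0.5549 0.1025 0.019 ] bare33 [0.5826 0.0846] rms 6.735499437450583
0.153 inn [0.5537 0.1034 0.0185] bare33 [0.5814 0.0854] rms 6.73549919911545
w8 [0.5118 0.1324 0.3039] [-0.3053 -0.1668  0.9878]
w9 [0.512  0.1324 0.3002] [-0.3054 -0.1674  0.9878]
w10 [0.5112 0.1329 0.2975] [-0.3061 -0.1685  0.9874]
```

View pics/w10_lip.png

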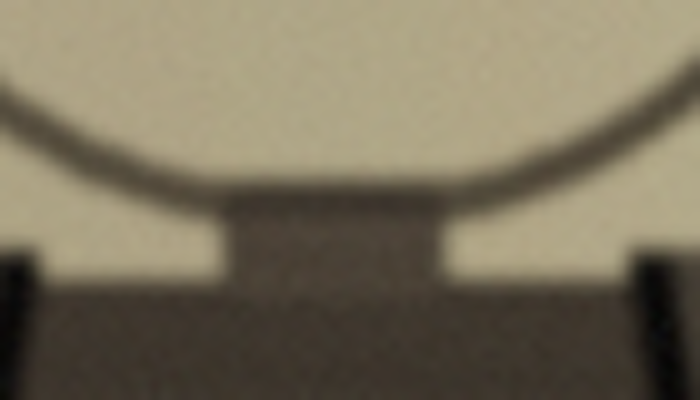

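View pics/w9_lip.png

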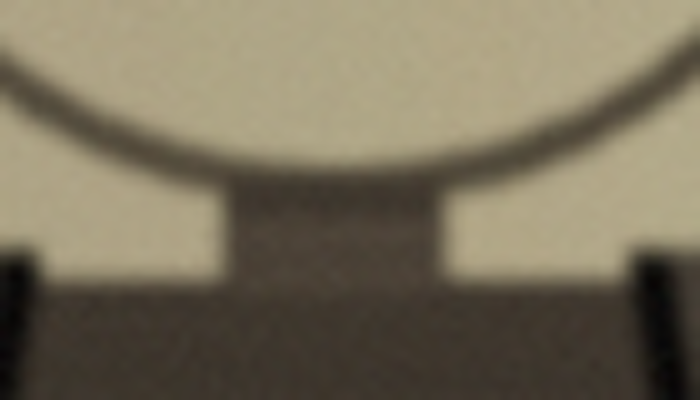

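```bash
sed -e 's/m=(r>30)&(r<50)/m=(r>46)\&(r<66)/' -e 's/R,dz in (.*):$/R,dz in (("inn",i0,.025,0),):/' -e "s/if v\[k\]>vmin: inn/if v[k]>vmin and v[k]<float(sys.argv[6]): inn/" -e 's/(r>50)/(r>74)/' -e 's/arange(20,85/arange(20,100/' lid.py > lid2.py
for a in "w8 324 186 -33 155 236" "w9 324 190 -33 155 240" "w10 323.5 192 -33 155 242"; do python3 lid2.py $a | grep -E "0.149 inn|0.153 inn"; done
python3 - <<'E'
from h import *
import pickle
np.set_printoptions(precision=4,suppress=True)
y=np.radians(-33); e=np.array([np.cos(y),np.sin(y)]);n=np.array([-e[1],e[0]])
for w,q in (('w8',[(265,131),(484,131)]),('w9',[(263,143),(484,145)]),('w10',[(258,147),(485,148)])):
    W=pickle.load(open(w+'.pkl','rb'))
    for z in (.168,.170):
        c=[atz(W,(200-.33+u/3,100-.33+v/3),z)[:2] for u,v in q]; m=(c[0]+c[1])/2; print(w,z,m,m@e,m@n,np.linalg.norm(c[1]-c[0]))
E
```

```text
0.149 inn [0.5549 0.105  0.0248] bare33 [0.5826 0.087 ] rms 0.15938585627431345
0.153 inn [0.5538 0.1057 0.0242] bare33 [0.5815 0.0877] rms 0.1593867230878299
0.149 inn [0.5556 0.1046 0.0248] bare33 [0.5833 0.0866] rms 0.16219426208779952
0.153 inn [0.5544 0.1054 0.0241] bare33 [0.5821 0.0874] rms 0.16219499597122847
0.149 inn [0.5549 0.1049 0.0248] bare33 [0.5826 0.0869] rms 0.18704148452730185
0.153 inn [0.5537 0.1056 0.0241] bare33 [0.5814 0.0877] rms 0.18704047355252448
w8 0.168 [0.534  0.1189] 0.3830664991138723 0.39050515495968613 0.02841606958578086
w8 0.17 [0.5336 0.1191] 0.3826853441339265 0.39049427062453895 0.027998032266957084
w9 0.168 [0.5349 0.1183] 0.3841582193746942 0.39056351553473645 0.027998458198726272
w9 0.17 [0.5346 0.1185] 0.38375113435895536 0.3905533720629026 0.027574822943818522
w10 0.168 [0.5341 0.1186] 0.3833146061433769 0.3903693341198681 0.028211958501888516
w10 0.17 [0.5337 0.1188] 0.38289839784242125 0.3903619719270751 0.027776259763573553
```

View pics/w10_fit.png

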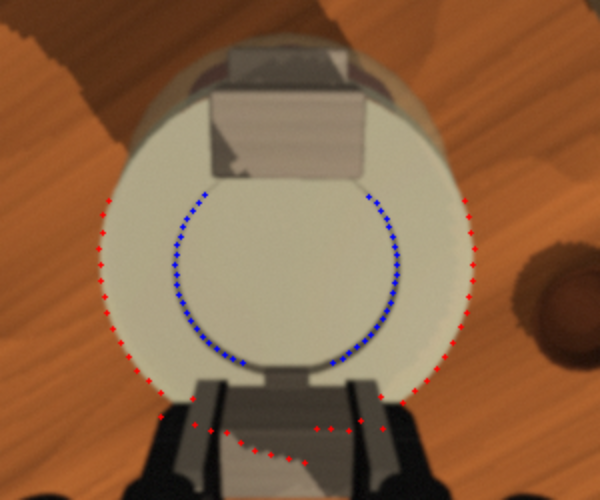

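Emit:
{"fn": "play_rows", "kwargs": {
  "rows": [
    [[-0.0007,0.0005,0],[0,0,0],0.015],
    [[0,0,-0.001],[0,0,0],0.015],
    [[0,0,0],[0,0,0],0.015],
    [[0,0,0],[0,0,0],0.015]
  ]
}}

```text
time: 13.32
tool_pos: [0.5805, 0.0876, 0.1738]
ee_rot: [0.001, 0.283, 0.959, 0.0]
contact_force: [6.6, -5.2, 5.7]
width: 0.0263
```

```bash
python3 v.py wrist w11 290 360 225 265 10; python3 v.py scene s11 290 430 110 250 5;python3 lid2.py w11 323.5 193 -33 155 244 | grep -E "0.149 inn|0.153 inn"
```

```text
{'time': np.float64(13.3667), 'tool_pos': array([0.5805, 0.0876, 0.1738]), 'ee_rot': array([1.000e-03, 2.832e-01, 9.591e-01, 1.000e-04]), 'contact_force': array([ 7.2601, -3.6433,  4.8758]), 'moment': array([-1.0468, -1.7656,  0.0078]), 'width': np.float64(0.0264)}
{'time': np.float64(13.4167), 'tool_pos': array([0.5805, 0.0876, 0.1738]), 'ee_rot': array([1.000e-03, 2.831e-01, 9.591e-01, 1.000e-04]), 'contact_force': array([ 6.9591, -4.2621,  3.7097]), 'moment': array([-1.065 , -1.7758, -0.0087]), 'width': np.float64(0.0268)}
0.149 inn [0.5543 0.1053 0.0248] bare33 [0.582  0.0873] rms 0.17222575473396634
0.153 inn [0.5532 0.106  0.0242] bare33 [0.5808 0.0881] rms 0.17222563432689203
```

View pics/w11.png

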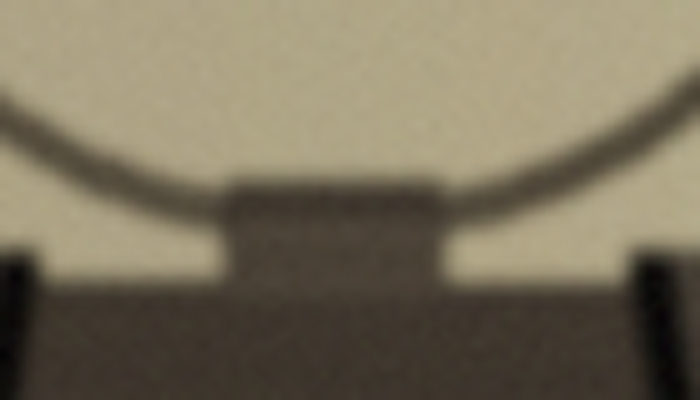

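Emit:
{"fn": "play_rows", "kwargs": {
  "rows": [
    [[0,0,-0.0007],[0,0,0],0.015],
    [[0,0,0],[0,0,0],0.015]
  ]
}}

```text
time: 13.58
tool_pos: [0.5806, 0.0875, 0.1731]
ee_rot: [0.001, 0.283, 0.959, 0.0]
contact_force: [7.1, -3.9, 4.1]
width: 0.0262
```

Emit:
{"fn": "play_rows", "kwargs": {
  "rows": [
    [[0,0,-0.0007],[0,0,0],0.015],
    [[0,0,0],[0,0,0],0.015]
  ]
}}

```text
time: 13.75
tool_pos: [0.5809, 0.0874, 0.1727]
ee_rot: [0.002, 0.283, 0.959, 0.0]
contact_force: [7.4, -4.7, 7.8]
width: 0.0264
```

```bash
python3 v.py wrist w12 290 360 225 265 10; python3 v.py scene s12 320 370 170 220 12;python3 lid2.py w12 323.5 194 -33 155 244 | grep -E "0.149 inn|0.153 inn"
```

```text
{'time': np.float64(13.8), 'tool_pos': array([0.5808, 0.0874, 0.1727]), 'ee_rot': array([1.500e-03, 2.833e-01, 9.590e-01, 2.000e-04]), 'contact_force': array([ 7.7776, -5.3725,  7.9319]), 'moment': array([-1.2756, -1.9927,  0.0701]), 'width': np.float64(0.0262)}
{'time': np.float64(13.85), 'tool_pos': array([0.5808, 0.0874, 0.1727]), 'ee_rot': array([1.400e-03, 2.833e-01, 9.590e-01, 2.000e-04]), 'contact_force': array([ 7.5564, -4.9917,  7.4243]), 'moment': array([-1.3082, -1.9449, -0.0304]), 'width': np.float64(0.0264)}
0.149 inn [0.5549 0.1051 0.0248] bare33 [0.5826 0.0871] rms 0.18900717641266523
0.153 inn [0.5537 0.1058 0.0241] bare33 [0.5814 0.0879] rms 0.18900670851688955
```

View pics/w12.png

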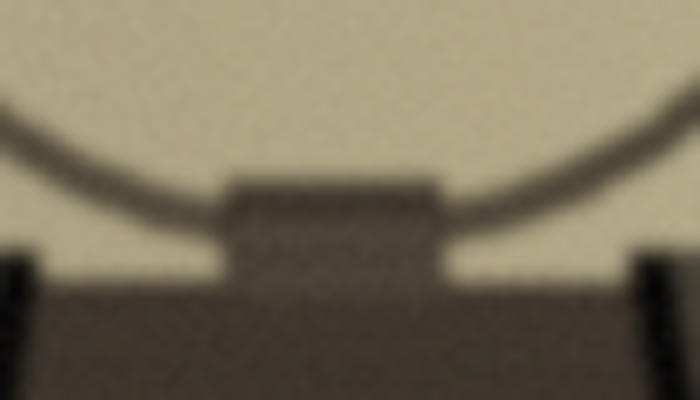

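View pics/s12.png

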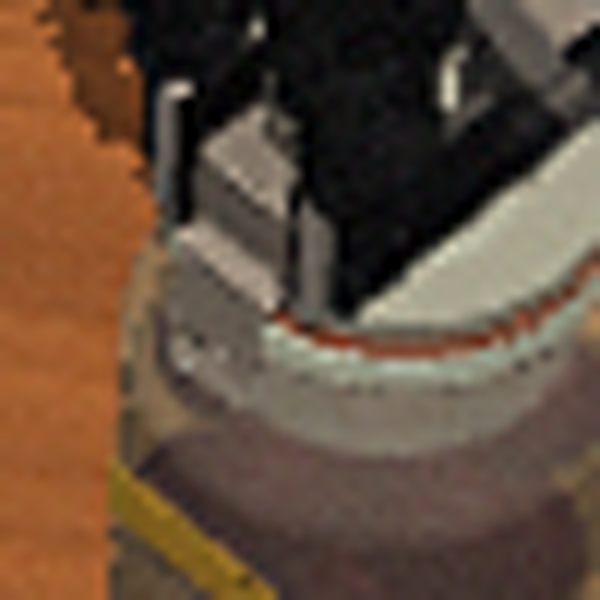

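Emit:
{"fn": "play_rows", "kwargs": {
  "rows": [
    [[0,0,-0.0006],[0,0,0],0.015],
    [[0,0,0],[0,0,0],0.015]
  ]
}}

```text
time: 14.02
tool_pos: [0.5812, 0.0871, 0.1724]
ee_rot: [0.002, 0.283, 0.959, 0.0]
contact_force: [8.4, -6.0, 10.4]
width: 0.0263
```

Emit:
{"fn": "play_rows", "kwargs": {
  "rows": [
    [[0,0,-0.0005],[0,0,0],0.015],
    [[0,0,0],[0,0,0],0.015]
  ]
}}

```text
time: 14.18
tool_pos: [0.5814, 0.087, 0.1721]
ee_rot: [0.002, 0.283, 0.959, 0.0]
contact_force: [9.6, -7.9, 12.4]
width: 0.0267
```

```bash
python3 v.py wrist w13 290 360 225 265 10; python3 v.py scene s13 320 370 170 220 12;python3 lid2.py w13 323.5 194 -33 155 244 | grep -E "0.149 inn|0.153 inn"; python3 - <<'E'
from h import *
import pickle
for w in ('w11','w12','w13'):
    W=pickle.load(open(w+'.pkl','rb')); im=W['image'][95:305,200:450]; cv2.imwrite('pics/%s_z.png'%w,cv2.resize(im,None,fx=2.8,fy=2.8,interpolation=2)[:,:,::-1])
E
```

```text
{'time': np.float64(14.2333), 'tool_pos': array([0.5814, 0.087 , 0.1721]), 'ee_rot': array([2.100e-03, 2.834e-01, 9.590e-01, 3.000e-04]), 'contact_force': array([ 9.2626, -7.344 , 12.5349]), 'moment': array([-1.699 , -2.2295,  0.0154]), 'width': np.float64(0.0264)}
{'time': np.float64(14.2833), 'tool_pos': array([0.5814, 0.0871, 0.1721]), 'ee_rot': array([2.100e-03, 2.834e-01, 9.590e-01, 3.000e-04]), 'contact_force': array([ 9.34  , -5.7604, 13.0285]), 'moment': array([-1.6727, -2.1897,  0.038 ]), 'width': np.float64(0.0263)}
0.149 inn [0.5553 0.1048 0.0247] bare33 [0.583  0.0868] rms 0.18329633713864152
0.153 inn [0.5541 0.1056 0.024 ] bare33 [0.5818 0.0876] rms 0.18329566007778214
```

View pics/w13.png

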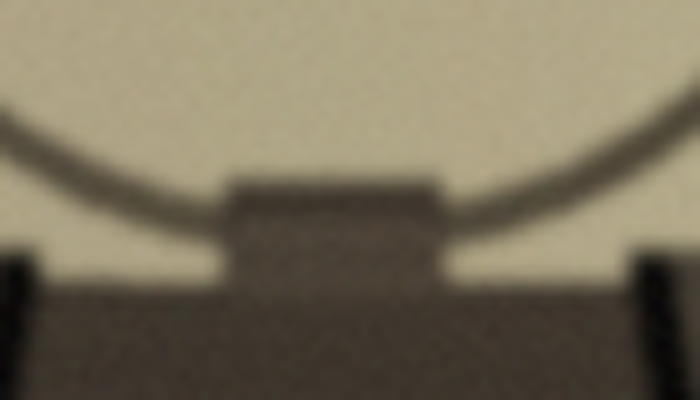

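View pics/s13.png

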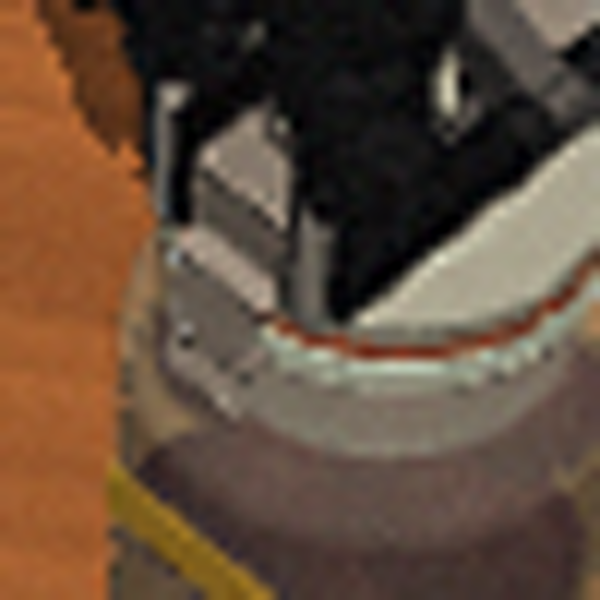

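View pics/w13_z.png

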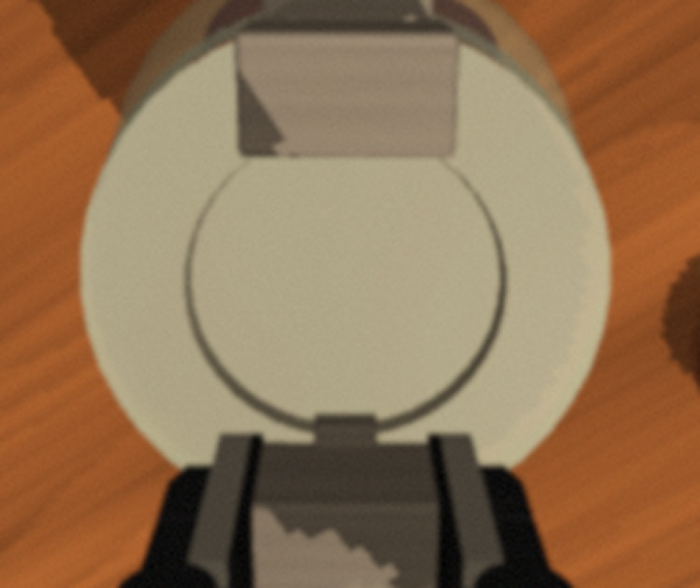

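```bash
python3 - <<'E'
from h import *
import pickle
im={w:cv2.cvtColor(pickle.load(open(w+'.pkl','rb'))['image'],cv2.COLOR_RGB2GRAY).astype(np.float32) for w in ['s6','s7','s8','s9','s10','s11','s12','s13']}
def best(a,b,box):
    u0,u1,v0,v1=box; T=b[v0:v1,u0:u1]
    M=np.float32; bestv=None
    from scipy.optimize import minimize
    def f(d): 
        g=cv2.warpAffine(a,np.float32([[1,0,d[0]],[0,1,d[1]]]),(640,400),flags=cv2.INTER_CUBIC)[v0:v1,u0:u1]; return np.mean((g-T)**2)
    r=minimize(f,[0,0],method='Nelder-Mead',options={'initial_simplex':[[0,0],[.8,0],[0,.8]]}); return r.x.round(2),round(r.fun,1)
for w in im:
    if w=='s7':continue
    print(w,'mid body',best(im['s7'],im[w],(334,368,205,225)),'bottom',best(im['s7'],im[w],(332,370,222,240)),'shoulder',best(im['s7'],im[w],(348,372,196,206)),'lowjar',best(im['s7'],im[w],(402,440,190,250)))
E
```

```text
s6 mid body (array([0., 0.]), np.float64(12.1)) bottom (array([-0.  ,  0.04]), np.float64(12.1)) shoulder (array([0., 0.]), np.float64(10.1)) lowjar (array([0., 0.]), np.float64(12.5))
s8 mid body (array([ 0.12, -0.3 ]), np.float64(23.4)) bottom (array([ 0.05, -0.08]), np.float64(16.2)) shoulder (array([ 0.25, -0.36]), np.float64(167.0)) lowjar (array([0., 0.]), np.float64(10.7))
s9 mid body (array([-0.03,  0.02]), np.float64(12.6)) bottom (array([-0.02,  0.04]), np.float64(11.7)) shoulder (array([0., 0.]), np.float64(15.5)) lowjar (array([0., 0.]), np.float64(10.9))
s10 mid body (array([ 0.05, -0.3 ]), np.float64(27.4)) bottom (array([ 0.05, -0.08]), np.float64(17.3)) shoulder (array([ 0.07, -0.4 ]), np.float64(200.1)) lowjar (array([0., 0.]), np.float64(10.6))
s11 mid body (array([ 0.23, -0.42]), np.float64(19.0)) bottom (array([ 0.06, -0.17]), np.float64(23.2)) shoulder (array([ 0.4 , -0.66]), np.float64(205.7)) lowjar (array([0., 0.]), np.float64(10.8))
s12 mid body (array([ 0.22, -0.33]), np.float64(21.5)) bottom (array([ 0.1 , -0.13]), np.float64(18.3)) shoulder (array([ 0.29, -0.4 ]), np.float64(233.3)) lowjar (array([0., 0.]), np.float64(10.9))
s13 mid body (array([ 0.09, -0.08]), np.float64(17.8)) bottom (array([ 0.03, -0.04]), np.float64(12.5)) shoulder (array([ 0.09, -0.12]), np.float64(172.5)) lowjar (array([0., 0.]), np.float64(10.5))
```

Emit:
{"fn": "play_rows", "kwargs": {
  "rows": [
    [[0,0,-0.0005],[0,0,0],0.015],
    [[0,0,0],[0,0,0],0.015]
  ]
}}

```text
time: 14.45
tool_pos: [0.5815, 0.087, 0.1717]
ee_rot: [0.002, 0.283, 0.959, 0.0]
contact_force: [9.8, -7.1, 12.2]
width: 0.0265
```

Emit:
{"fn": "play_rows", "kwargs": {
  "rows": [
    [[0,0,-0.0005],[0,0,0],0.015],
    [[0,0,0],[0,0,0],0.015]
  ]
}}

```text
time: 14.62
tool_pos: [0.5816, 0.087, 0.1713]
ee_rot: [0.002, 0.283, 0.959, 0.0]
contact_force: [9.0, -7.1, 13.0]
width: 0.0266
```

```bash
python3 v.py wrist w14 290 360 225 265 10; python3 v.py scene s14 320 370 170 220 12; python3 - <<'E'
from h import *
import pickle
W=pickle.load(open('w14.pkl','rb')); im=W['image'][215:315,250:400]; cv2.imwrite('pics/w14z.png',cv2.resize(im,None,fx=5,fy=5,interpolation=2)[:,:,::-1])
E
```

```text
{'time': np.float64(14.6667), 'tool_pos': array([0.5816, 0.087 , 0.1713]), 'ee_rot': array([2.300e-03, 2.835e-01, 9.590e-01, 4.000e-04]), 'contact_force': array([ 9.1086, -6.6065, 13.6555]), 'moment': array([-1.7909, -2.2496,  0.0033]), 'width': np.float64(0.0265)}
{'time': np.float64(14.7167), 'tool_pos': array([0.5815, 0.087 , 0.1713]), 'ee_rot': array([2.300e-03, 2.835e-01, 9.590e-01, 4.000e-04]), 'contact_force': array([ 8.8127, -6.9907, 14.2177]), 'moment': array([-1.767 , -2.2389,  0.055 ]), 'width': np.float64(0.0266)}
```

View pics/w14.png

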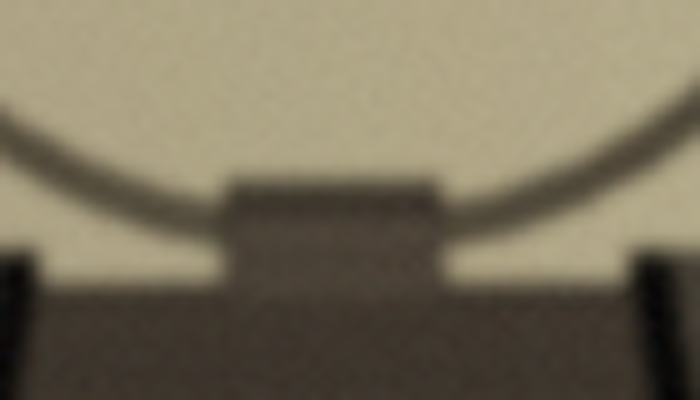

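View pics/s14.png

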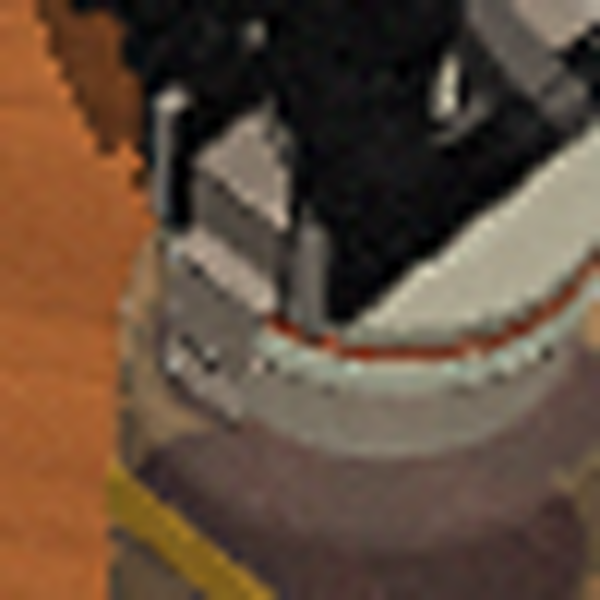

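View pics/w14z.png

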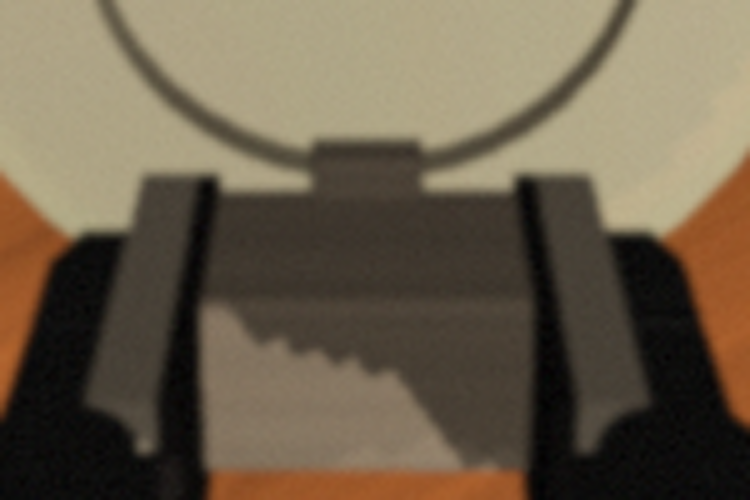

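```bash
python3 - <<'E'
from h import *
import pickle
np.set_printoptions(precision=4,suppress=True)
P=pickle.load(open('P0.pkl','rb')); S,T=P['scene'],P['top']
im=S['image'][160:210,325:385]; big=cv2.resize(im,None,fx=12,fy=12,interpolation=2)[:,:,::-1].copy()
cv2.imwrite('pics/s0lid.png',big)
y=np.radians(-33); e=np.array([np.cos(y),np.sin(y),.037]);n=np.array([-np.sin(y),np.cos(y),0])
t=np.linspace(0,2*np.pi,90)
for z,col in ((.148,(255,0,0)),(.152,(0,0,255)),(.156,(0,255,0))):
    # centre from wrist ring fit (inn) as function z
    c=np.array([.5556,.1046,.149])+(z-.149)*np.array([-.25,.16,1]) # w6/w7
    for R in(.041,.025):
        q=np.array([proj(S,c+R*(np.cos(a)*e+np.sin(a)*n)) for a in t])
        for p in q: cv2.circle(big,tuple(int(v) for v in ((p-[325,160]+.5)*12)),1,col,-1)
cv2.imwrite('pics/s0lid_o.png',big)
E
```

```text
(no output)
```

View pics/s0lid.png

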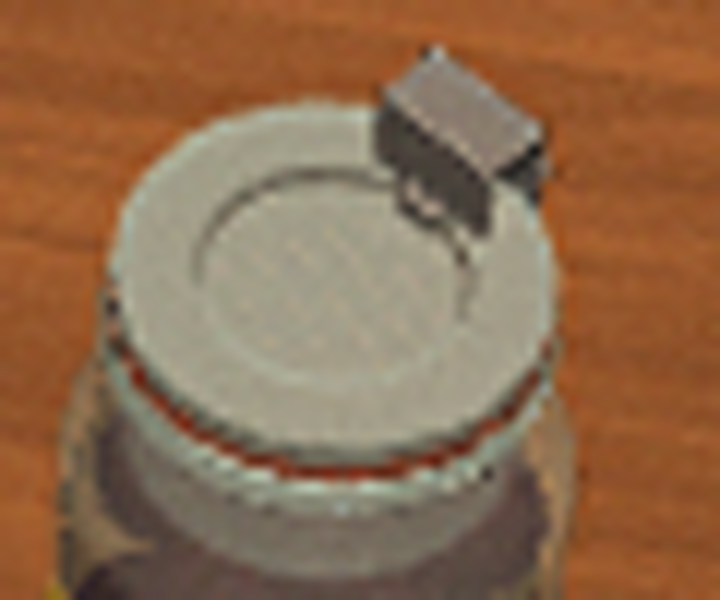

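View pics/s0lid_o.png

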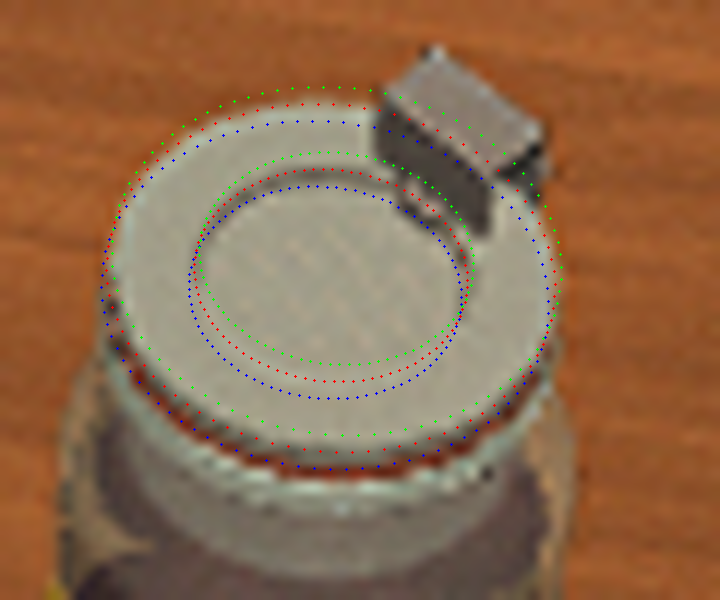

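Emit:
{"fn": "play_rows", "kwargs": {
  "rows": [
    [[0,0,0.002],[0,0,0],0.015],
    [[0,0,0.003],[0,0,0],0.015],
    [[-0.0009,0.0006,0],[-0.022,-0.034,0],0.015],
    [[-0.0009,0.0006,0],[-0.022,-0.034,0],0.015],
    [[-0.0009,0.0006,0],[-0.021,-0.033,0],0.015],
    [[0,0,0],[0,0,0],0.015],
    [[0,0,0],[0,0,0],0.015]
  ]
}}

```text
time: 15.3
tool_pos: [0.5769, 0.09, 0.175]
ee_rot: [0.058, 0.282, 0.957, -0.017]
contact_force: [5.0, -3.9, 1.5]
width: 0.0267
```

```bash
python3 v.py wrist w15 290 360 225 265 10; python3 v.py scene s15 320 370 170 220 12; python3 - <<'E'
from h import *
import pickle
W=pickle.load(open('w15.pkl','rb')); im=W['image'][95:315,200:450]; cv2.imwrite('pics/w15z.png',cv2.resize(im,None,fx=2.7,fy=2.7,interpolation=2)[:,:,::-1])
E
```

```text
{'time': np.float64(15.35), 'tool_pos': array([0.577 , 0.0898, 0.175 ]), 'ee_rot': array([ 0.0574,  0.2823,  0.9574, -0.0168]), 'contact_force': array([ 5.6441, -4.2165,  1.1248]), 'moment': array([-0.8346, -1.0684, -0.0134]), 'width': np.float64(0.0265)}
{'time': np.float64(15.4), 'tool_pos': array([0.577 , 0.0897, 0.1749]), 'ee_rot': array([ 0.0573,  0.2825,  0.9574, -0.0168]), 'contact_force': array([ 4.8082, -3.7502,  0.3829]), 'moment': array([-0.7866, -1.0825, -0.0273]), 'width': np.float64(0.0265)}
```

View pics/w15z.png

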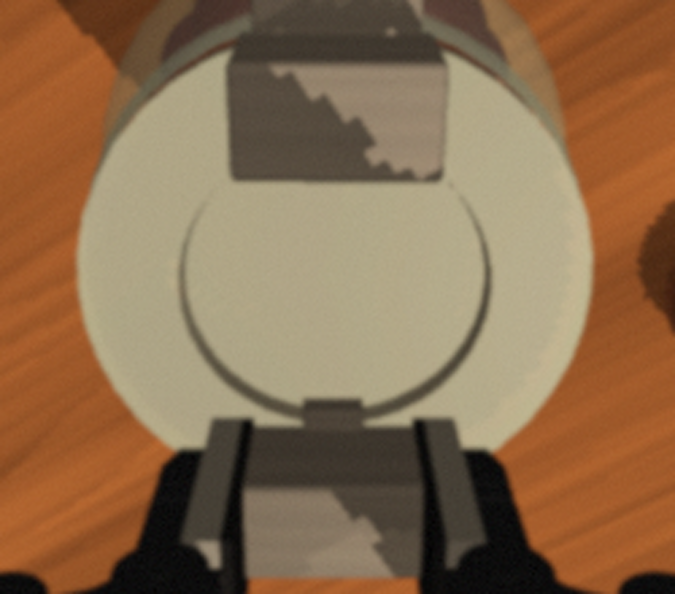

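View pics/s15.png

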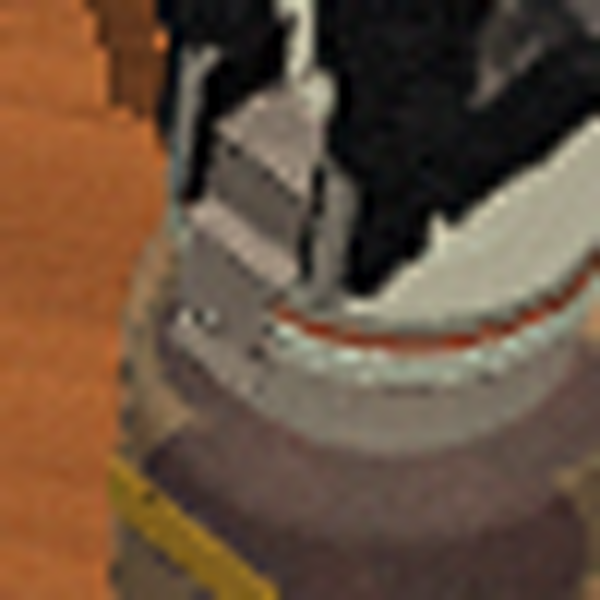

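View pics/w15.png

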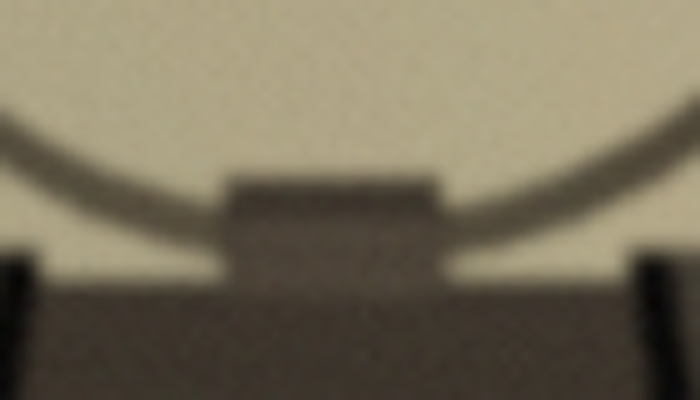

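```bash
cat > rel.py <<'E'
from h import *
import pickle,sys
from scipy.spatial.transform import Rotation as Ro
np.set_printoptions(precision=2,suppress=True)
# project model: clip lip foot corners in tool frame, & ring top edge; report px in 10x zoom (290,225)
w=sys.argv[1]; tp=np.array(eval(sys.argv[2])); q=eval(sys.argv[3])
W=pickle.load(open(w+'.pkl','rb'))
R=Ro.from_quat([q[1],q[2],q[3],q[0]]).as_matrix()
ex=-R[:,0] if R[:,0]@[.84,-.54,0]<0 else R[:,0]
ez=R[:,2]
Z=lambda X:(proj(W,X)-[290,225]+.5)*10
mid=tp+.0072*ez+.0002*ex
ey=np.cross(ez,ex)
for nm,a,c in (('lip inner foot',-.01155,.013),('lip outer foot',-.00905,.013),('wall foot',-.008,.010),('roof in',-.008,-.01)):
    X=mid+a*ex+c*ez; print(nm,'world',(X*1e3),'px',Z(X),'10mm wide',Z(X+.005*ey)[0]-Z(X-.005*ey)[0])
E
python3 rel.py w15 "[.577,.0898,.175]" "[.0574,.2823,.9574,-.0168]"; python3 rel.py w14 "[.5816,.087,.1713]" "[.0023,.2835,.959,.0004]"
```

```text
lip inner foot world [569.56  94.61 153.59] px [316.68 175.62] 10mm wide -221.55185963694123
lip outer foot world [571.65  93.26 153.89] px [316.72 225.25] 10mm wide -220.4140199542701
wall foot world [572.22  92.89 156.99] px [316.48 277.75] 10mm wide -223.90708472280153
roof in world [570.21  94.18 176.85] px [314.5  523.15] 10mm wide -254.51497219338762
lip inner foot world [572.17  93.16 151.05] px [320.37 169.1 ] 10mm wide -221.55795972992848
lip outer foot world [574.27  91.8  151.06] px [320.41 218.77] 10mm wide -220.42088591442223
wall foot world [575.13  91.23 154.07] px [320.22 271.16] 10mm wide -223.91488700338869
roof in world [575.04  91.24 174.07] px [318.65 515.56] 10mm wide -254.52813679905717
```

Emit:
{"fn": "play_rows", "kwargs": {
  "rows": [
    [[0,0,-0.001],[0,0,0],0.015],
    [[0,0,0],[0,0,0],0.015]
  ]
}}

```text
time: 15.57
tool_pos: [0.5774, 0.0894, 0.174]
ee_rot: [0.058, 0.283, 0.957, -0.017]
contact_force: [5.5, -4.8, 3.7]
width: 0.0265
```

Emit:
{"fn": "play_rows", "kwargs": {
  "rows": [
    [[0,0,-0.001],[0,0,0],0.015],
    [[0,0,0],[0,0,0],0.015]
  ]
}}

```text
time: 15.73
tool_pos: [0.5776, 0.0894, 0.1731]
ee_rot: [0.058, 0.283, 0.957, -0.017]
contact_force: [6.2, -3.9, 4.0]
width: 0.0265
```

```bash
python3 v.py wrist w16 290 360 225 265 10; python3 v.py scene s16 320 370 170 220 12; cat > tip.py <<'E'
from h import *
import pickle,sys
from scipy.optimize import minimize
L=lambda w:cv2.cvtColor(pickle.load(open(w+'.pkl','rb'))['image'],cv2.COLOR_RGB2GRAY).astype(np.float32)
a=L('s7')
for w in sys.argv[1:]:
    b=L(w);o=[]
    for u0,u1,v0,v1 in ((334,368,205,225),(332,370,222,240)):
        f=lambda d: np.mean((cv2.warpAffine(a,np.float32([[1,0,d[0]],[0,1,d[1]]]),(640,400),flags=cv2.INTER_CUBIC)[v0:v1,u0:u1]-b[v0:v1,u0:u1])**2)
        o.append(minimize(f,[0,0],method='Nelder-Mead',options={'initial_simplex':[[0,0],[.8,0],[0,.8]]}).x.round(2))
    print(w,'mid',o[0],'bottom',o[1])
E
python3 tip.py s15 s16
```

```text
{'time': np.float64(15.7833), 'tool_pos': array([0.5776, 0.0894, 0.1731]), 'ee_rot': array([ 0.0578,  0.2827,  0.9573, -0.0167]), 'contact_force': array([ 6.1703, -4.3521,  2.8795]), 'moment': array([-0.8966, -1.4353,  0.0101]), 'width': np.float64(0.0262)}
{'time': np.float64(15.8333), 'tool_pos': array([0.5775, 0.0894, 0.1731]), 'ee_rot': array([ 0.0577,  0.2827,  0.9573, -0.0167]), 'contact_force': array([ 6.1211, -3.7059,  3.586 ]), 'moment': array([-0.889 , -1.4585,  0.0222]), 'width': np.float64(0.0265)}
s15 mid [ 0.33 -0.49] bottom [ 0.12 -0.22]
s16 mid [ 0.08 -0.32] bottom [ 0.06 -0.1 ]
```

View pics/w16.png

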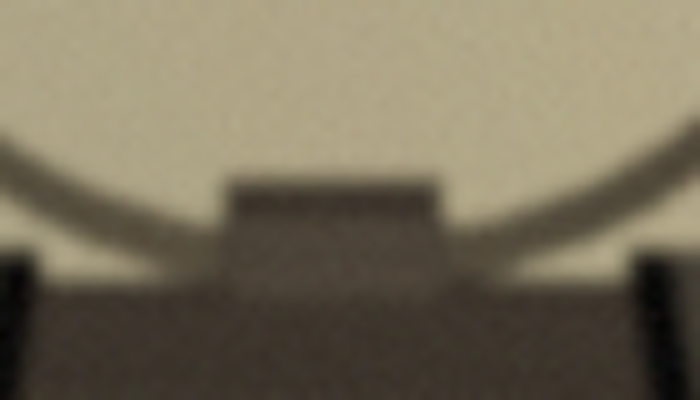

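Emit:
{"fn": "play_rows", "kwargs": {
  "rows": [
    [[0,0,-0.0007],[0,0,0],0.015],
    [[0.0004,-0.0003,-0.0004],[0.022,0.034,0],0.015],
    [[0,0,0],[0,0,0],0.015]
  ]
}}

```text
time: 16.08
tool_pos: [0.5787, 0.0885, 0.1726]
ee_rot: [0.038, 0.283, 0.958, -0.01]
contact_force: [8.2, -4.3, 5.6]
width: 0.0262
```

Emit:
{"fn": "play_rows", "kwargs": {
  "rows": [
    [[0.0004,-0.0003,-0.0006],[0.022,0.034,0],0.015],
    [[0,0,0],[0,0,0],0.015]
  ]
}}

```text
time: 16.25
tool_pos: [0.5796, 0.0879, 0.1723]
ee_rot: [0.019, 0.284, 0.959, -0.005]
contact_force: [9.2, -5.9, 8.2]
width: 0.0265
```

```bash
python3 v.py wrist w17 290 360 225 265 10; python3 v.py scene s17 320 370 170 220 12; python3 tip.py s17
```

```text
{'time': np.float64(16.3), 'tool_pos': array([0.5797, 0.088 , 0.1722]), 'ee_rot': array([ 0.0199,  0.2836,  0.9587, -0.0048]), 'contact_force': array([ 9.6918, -6.5057, 11.0898]), 'moment': array([-1.621 , -2.2803,  0.0051]), 'width': np.float64(0.0267)}
{'time': np.float64(16.35), 'tool_pos': array([0.5796, 0.0881, 0.1723]), 'ee_rot': array([ 0.0201,  0.2835,  0.9587, -0.0049]), 'contact_force': array([ 8.9386, -7.5725, 11.1453]), 'moment': array([-1.6721e+00, -2.1597e+00, -1.2000e-03]), 'width': np.float64(0.0264)}
s17 mid [ 0.11 -0.12] bottom [ 0.05 -0.07]
```

View pics/w17.png

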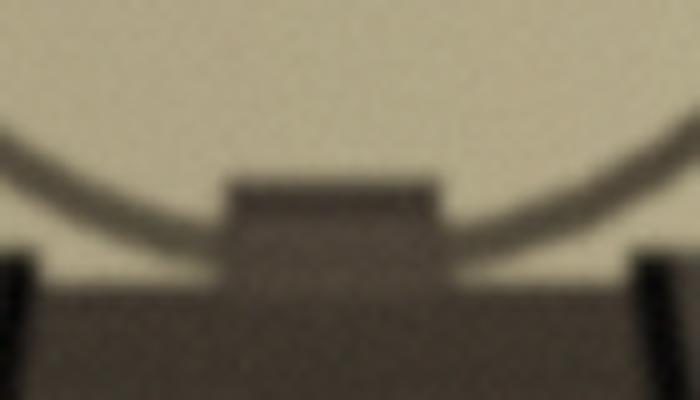

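View pics/s17.png

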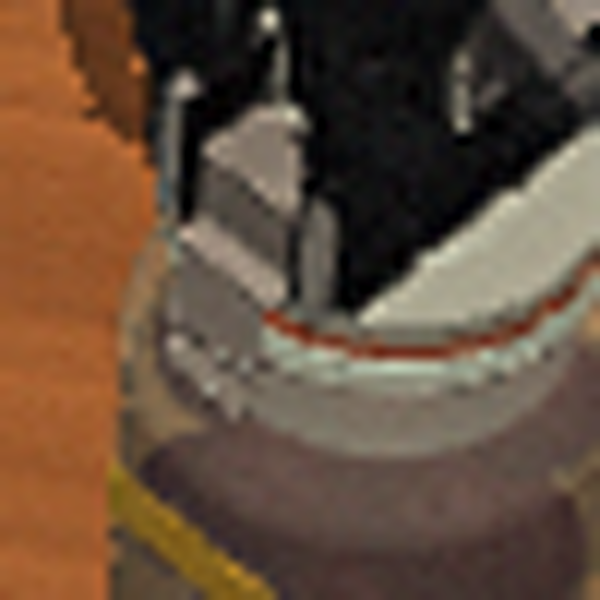

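Emit:
{"fn": "play_rows", "kwargs": {
  "rows": [
    [[-0.0005,0.0003,-0.0005],[0,0,0],0.015],
    [[0,0,0],[0,0,0],0.015]
  ]
}}

```text
time: 16.52
tool_pos: [0.5793, 0.0884, 0.1721]
ee_rot: [0.021, 0.283, 0.959, -0.005]
contact_force: [10.0, -8.3, 13.5]
width: 0.0261
```

Emit:
{"fn": "play_rows", "kwargs": {
  "rows": [
    [[0,0,-0.0005],[0,0,0],0.015],
    [[0,0,0],[0,0,0],0.015]
  ]
}}

```text
time: 16.68
tool_pos: [0.5794, 0.0883, 0.1718]
ee_rot: [0.021, 0.283, 0.959, -0.005]
contact_force: [9.9, -8.0, 14.5]
width: 0.0265
```

```bash
python3 v.py wrist w18 290 360 225 265 10; python3 v.py scene s18 320 370 170 220 12; python3 tip.py s18
```

```text
{'time': np.float64(16.7333), 'tool_pos': array([0.5795, 0.0883, 0.1718]), 'ee_rot': array([ 0.0208,  0.2835,  0.9587, -0.0048]), 'contact_force': array([ 9.9504, -9.014 , 14.8036]), 'moment': array([-2.0487, -2.3933,  0.015 ]), 'width': np.float64(0.0264)}
{'time': np.float64(16.7833), 'tool_pos': array([0.5794, 0.0883, 0.1718]), 'ee_rot': array([ 0.0208,  0.2834,  0.9588, -0.0048]), 'contact_force': array([10.7035, -8.3771, 15.7484]), 'moment': array([-2.1281, -2.3511, -0.0482]), 'width': np.float64(0.0265)}
s18 mid [ 0.17 -0.2 ] bottom [ 0.07 -0.11]
```

View pics/w18.png

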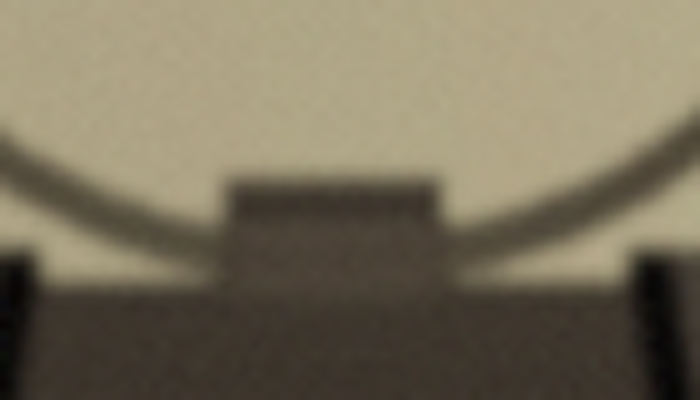

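Emit:
{"fn": "play_rows", "kwargs": {
  "rows": [
    [[0.0004,-0.0003,-0.0001],[0.021,0.033,0],0.015],
    [[0,0,0],[0,0,0],0.015]
  ]
}}

```text
time: 16.95
tool_pos: [0.58, 0.0877, 0.1717]
ee_rot: [0.001, 0.284, 0.959, 0.001]
contact_force: [11.5, -5.7, 12.7]
width: 0.0261
```

```bash
python3 v.py wrist w19 290 360 225 265 10; python3 v.py scene s19 320 370 170 220 12; python3 tip.py s19
```

```text
{'time': np.float64(17.0), 'tool_pos': array([0.5801, 0.0878, 0.1717]), 'ee_rot': array([1.800e-03, 2.838e-01, 9.589e-01, 8.000e-04]), 'contact_force': array([10.6334, -6.9279, 15.0494]), 'moment': array([-1.914 , -2.6134,  0.0182]), 'width': np.float64(0.0262)}
{'time': np.float64(17.05), 'tool_pos': array([0.5801, 0.0879, 0.1717]), 'ee_rot': array([2.100e-03, 2.837e-01, 9.589e-01, 7.000e-04]), 'contact_force': array([11.0857, -7.9846, 15.7103]), 'moment': array([-2.0475, -2.5626, -0.0028]), 'width': np.float64(0.0265)}
s19 mid [ 0.15 -0.12] bottom [ 0.07 -0.02]
```

View pics/w19.png

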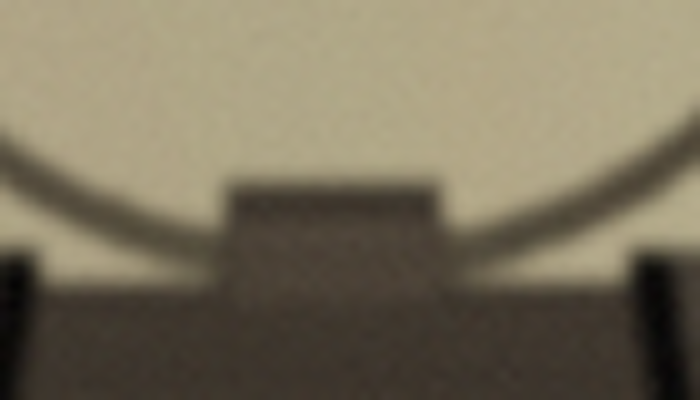

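View pics/s19.png

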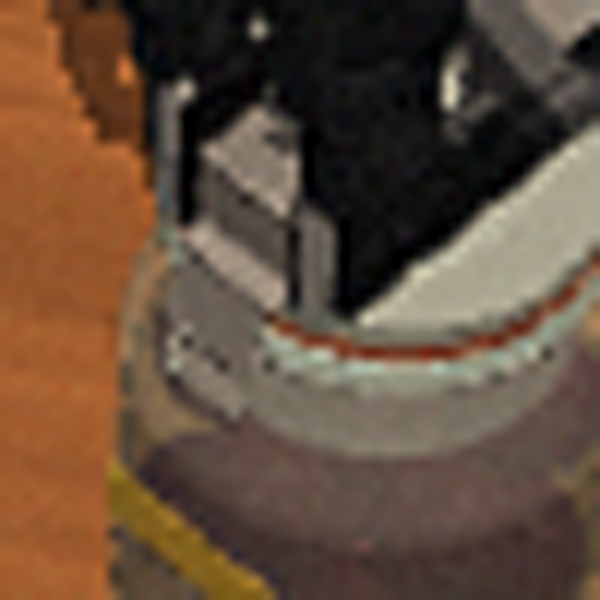

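Emit:
{"fn": "play_rows", "kwargs": {
  "rows": [
    [[0,0,-0.0005],[0,0,0],0.015],
    [[0,0,0],[0,0,0],0.015]
  ]
}}

```text
time: 17.22
tool_pos: [0.5801, 0.0879, 0.1713]
ee_rot: [0.002, 0.284, 0.959, 0.001]
contact_force: [11.0, -8.1, 16.4]
width: 0.0264
```

Emit:
{"fn": "play_rows", "kwargs": {
  "rows": [
    [[0,0,-0.0005],[0,0,0],0.015],
    [[0,0,0],[0,0,0],0.015]
  ]
}}

```text
time: 17.38
tool_pos: [0.5802, 0.0879, 0.1709]
ee_rot: [0.002, 0.284, 0.959, 0.001]
contact_force: [11.1, -8.5, 16.5]
width: 0.0266
```

Emit:
{"fn": "play_rows", "kwargs": {
  "rows": [
    [[0.0004,-0.0003,-0.0004],[0,0,0],0.015],
    [[0,0,0],[0,0,0],0.015]
  ]
}}

```text
time: 17.55
tool_pos: [0.5802, 0.0878, 0.1703]
ee_rot: [0.002, 0.284, 0.959, 0.001]
contact_force: [9.5, -6.5, 13.2]
width: 0.0265
```

```bash
python3 v.py wrist w20 290 360 225 265 10; python3 v.py scene s20 320 370 170 220 12; python3 tip.py s20
```

```text
{'time': np.float64(17.6), 'tool_pos': array([0.5797, 0.088 , 0.1699]), 'ee_rot': array([1.400e-03, 2.834e-01, 9.590e-01, 6.000e-04]), 'contact_force': array([ 8.4831, -6.5206, 12.7092]), 'moment': array([-1.5069, -2.0789,  0.0305]), 'width': np.float64(0.0268)}
{'time': np.float64(17.65), 'tool_pos': array([0.5797, 0.0881, 0.1699]), 'ee_rot': array([1.400e-03, 2.834e-01, 9.590e-01, 6.000e-04]), 'contact_force': array([ 8.8016, -5.9126, 12.0607]), 'moment': array([-1.4892, -1.9633,  0.047 ]), 'width': np.float64(0.0266)}
s20 mid [ 0.13 -0.14] bottom [ 0.1  -0.04]
```

View pics/w20.png

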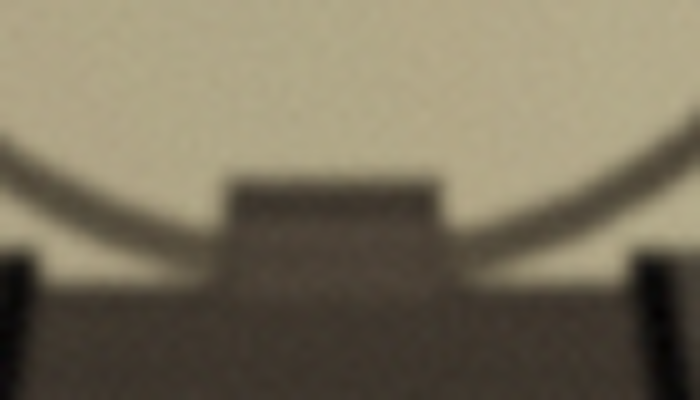

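View pics/s20.png

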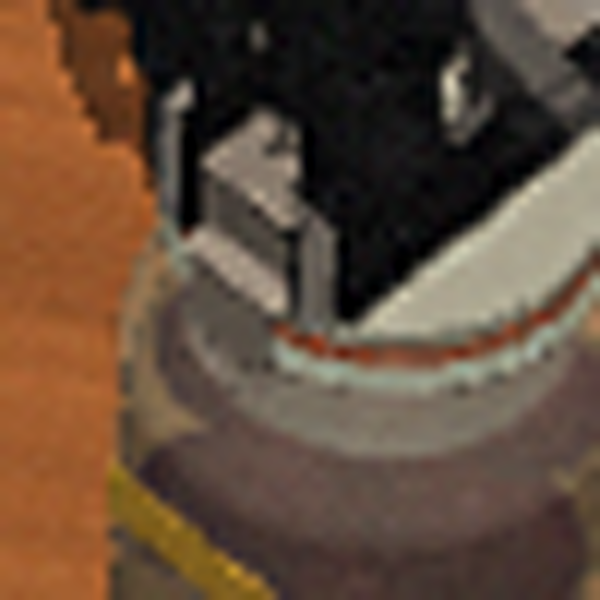

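Emit:
{"fn": "play_rows", "kwargs": {
  "rows": [
    [[0.0004,-0.0003,0.0005],[0,0,0],0.015],
    [[0.0004,-0.0003,0.0005],[0,0,0],0.015],
    [[0,0,0],[0,0,0],0.015]
  ]
}}

```text
time: 17.9
tool_pos: [0.5796, 0.0881, 0.1701]
ee_rot: [0.0, 0.283, 0.959, 0.0]
contact_force: [6.7, -2.8, 5.7]
width: 0.026
```

```bash
python3 v.py wrist w21 290 360 225 265 10; python3 v.py scene s21 320 370 170 220 12; python3 tip.py s21
```

```text
{'time': np.float64(17.95), 'tool_pos': array([0.5797, 0.088 , 0.1702]), 'ee_rot': array([4.000e-04, 2.831e-01, 9.591e-01, 5.000e-04]), 'contact_force': array([ 6.6224, -3.5223,  5.283 ]), 'moment': array([-0.7539, -1.4554, -0.0095]), 'width': np.float64(0.0265)}
{'time': np.float64(18.0), 'tool_pos': array([0.5797, 0.0881, 0.1702]), 'ee_rot': array([4.000e-04, 2.831e-01, 9.591e-01, 5.000e-04]), 'contact_force': array([ 6.3792, -4.5026,  5.4791]), 'moment': array([-0.8024, -1.5177,  0.0139]), 'width': np.float64(0.0265)}
s21 mid [ 0.2  -0.16] bottom [ 0.1  -0.04]
```

View pics/s21.png

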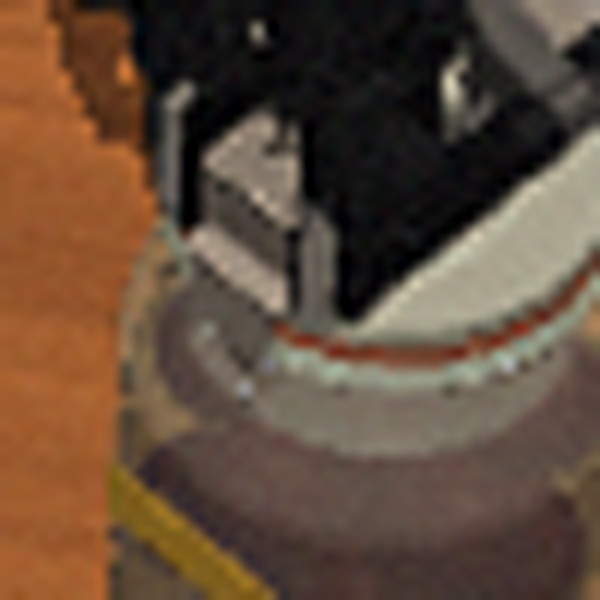

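View pics/w21.png

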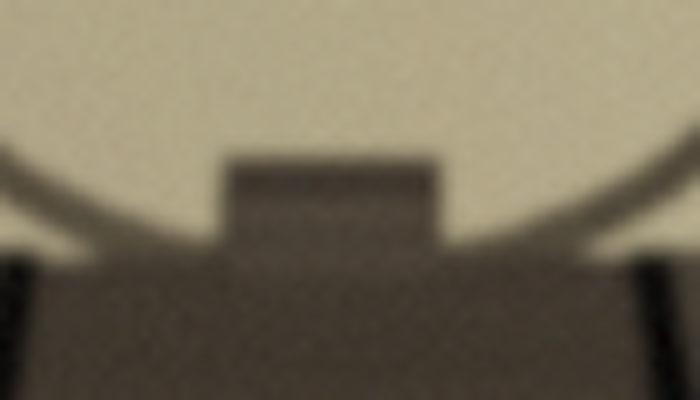

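Emit:
{"fn": "play_rows", "kwargs": {
  "rows": [
    [[0.0005,-0.0003,0.0003],[0,0,0],0.015],
    [[0.0004,-0.0003,0.0003],[0,0,0],0.015],
    [[0,0,0],[0,0,0],0.015]
  ]
}}

```text
time: 18.25
tool_pos: [0.5799, 0.0878, 0.1702]
ee_rot: [-0.0, 0.283, 0.959, 0.0]
contact_force: [5.8, -0.8, 0.7]
width: 0.0263
```

```bash
python3 v.py wrist w22 220 430 95 315 3; python3 v.py scene s22 320 370 170 220 12; python3 tip.py s22
```

```text
{'time': np.float64(18.3), 'tool_pos': array([0.5799, 0.0878, 0.1702]), 'ee_rot': array([-2.000e-04,  2.830e-01,  9.591e-01,  2.000e-04]), 'contact_force': array([ 4.9646, -1.2422,  1.0129]), 'moment': array([-0.1579, -1.1074,  0.0111]), 'width': np.float64(0.0262)}
{'time': np.float64(18.35), 'tool_pos': array([0.5799, 0.0879, 0.1702]), 'ee_rot': array([-2.000e-04,  2.830e-01,  9.591e-01,  2.000e-04]), 'contact_force': array([ 5.3345, -0.715 ,  0.9256]), 'moment': array([-0.1682, -1.1803,  0.0089]), 'width': np.float64(0.0262)}
s22 mid [ 0.06 -0.12] bottom [ 0.03 -0.02]
```

View pics/w22.png

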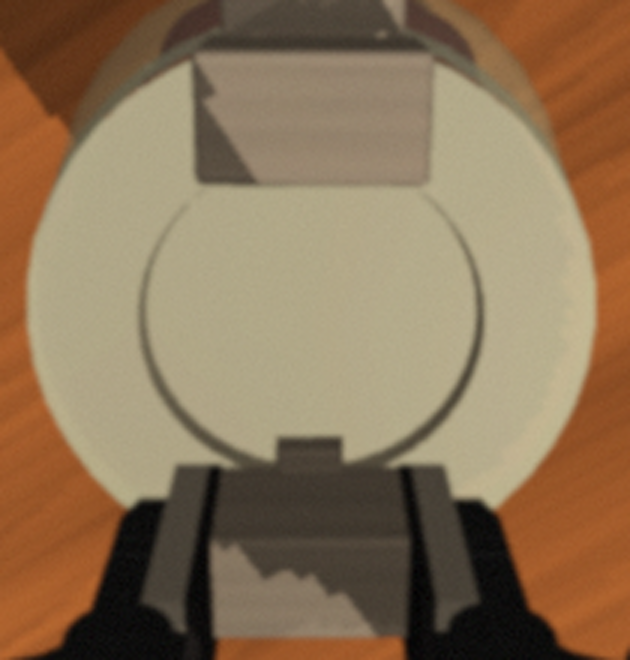

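View pics/s22.png

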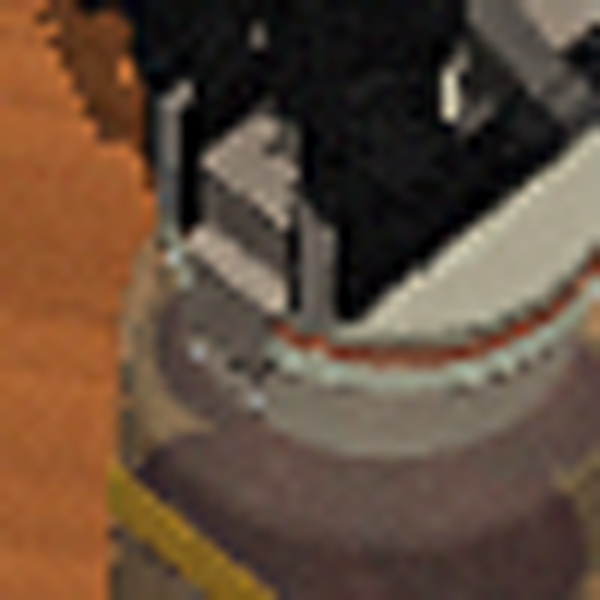

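Emit:
{"fn": "play_rows", "kwargs": {
  "rows": [
    [[0.0006,-0.0001,0.0004],[0,0,0],0.015],
    [[0,0,0],[0,0,0],0.015]
  ]
}}

```text
time: 18.52
tool_pos: [0.58, 0.0878, 0.1702]
ee_rot: [-0.001, 0.283, 0.959, -0.0]
contact_force: [3.4, -0.5, -2.3]
width: 0.0265
```

Emit:
{"fn": "play_rows", "kwargs": {
  "rows": [
    [[0.0003,0,0.0002],[0,0,0],0.015],
    [[0,0,0],[0,0,0],0.015]
  ]
}}

```text
time: 18.68
tool_pos: [0.5801, 0.0878, 0.1703]
ee_rot: [-0.001, 0.283, 0.959, -0.0]
contact_force: [1.4, -0.2, -6.2]
width: 0.0265
```

Emit:
{"fn": "play_rows", "kwargs": {
  "rows": [
    [[0.0002,0,-0.0008],[0,0,0],0.015],
    [[0,0,-0.0005],[0,0,0],0.015],
    [[0,0,0],[0,0,0],0.015]
  ]
}}

```text
time: 18.93
tool_pos: [0.5807, 0.0876, 0.1698]
ee_rot: [-0.0, 0.283, 0.959, 0.0]
contact_force: [-3.8, -0.1, 6.8]
width: 0.0263
```

Emit:
{"fn": "play_rows", "kwargs": {
  "rows": [
    [[0,0,-0.0005],[0,0,0],0.015],
    [[0,0,0],[0,0,0],0.015]
  ]
}}

```text
time: 19.1
tool_pos: [0.5809, 0.0876, 0.1696]
ee_rot: [-0.0, 0.283, 0.959, 0.0]
contact_force: [-3.8, -1.6, 9.5]
width: 0.0262
```

Emit:
{"fn": "play_rows", "kwargs": {
  "rows": [
    [[0,0,-0.0004],[0,0,0],0.015],
    [[0,0,0],[0,0,0],0.015]
  ]
}}

```text
time: 19.27
tool_pos: [0.581, 0.0876, 0.1694]
ee_rot: [0.0, 0.283, 0.959, 0.0]
contact_force: [-3.7, -1.1, 12.8]
width: 0.0266
```

```bash
python3 v.py wrist w23 290 360 225 265 10; python3 v.py scene s23 320 370 170 220 12; python3 tip.py s23
```

```text
{'time': np.float64(19.3167), 'tool_pos': array([0.581 , 0.0876, 0.1694]), 'ee_rot': array([1.000e-04, 2.830e-01, 9.591e-01, 3.000e-04]), 'contact_force': array([-3.9277,  0.2026, 12.2761]), 'moment': array([-0.1679,  0.9287, -0.0625]), 'width': np.float64(0.0264)}
{'time': np.float64(19.3667), 'tool_pos': array([0.581 , 0.0875, 0.1694]), 'ee_rot': array([1.000e-04, 2.830e-01, 9.591e-01, 2.000e-04]), 'contact_force': array([-4.9647,  0.3994, 12.0807]), 'moment': array([-0.1652,  0.9227, -0.0362]), 'width': np.float64(0.0265)}
s23 mid [-0.01  0.05] bottom [0. 0.]
```

View pics/w23.png

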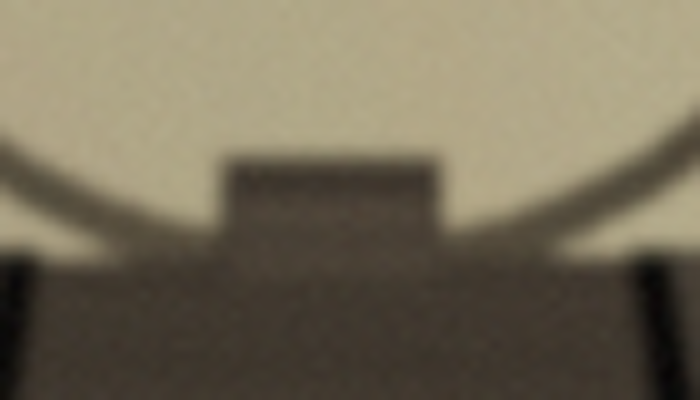

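View pics/s23.png

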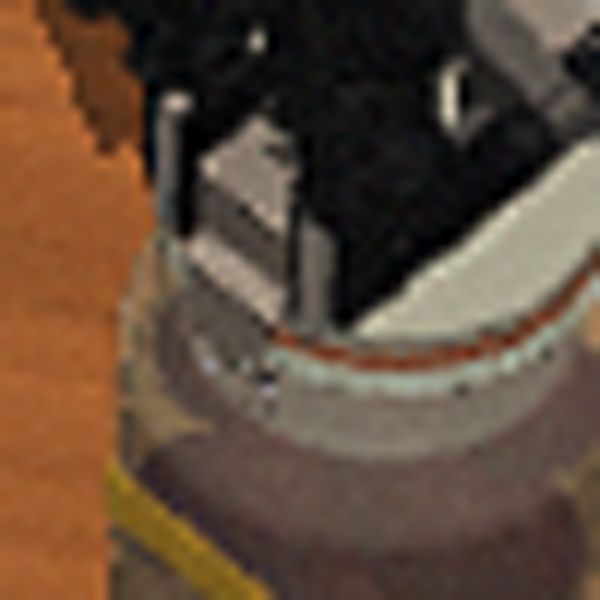

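Emit:
{"fn": "play_rows", "kwargs": {
  "rows": [
    [[-0.0003,0,0.0007],[0,0,0],0.015],
    [[-0.0002,0,0.0007],[0,0,0],0.015],
    [[0,0,0],[0,0,0],0.015]
  ]
}}

```text
time: 19.62
tool_pos: [0.5805, 0.0876, 0.1701]
ee_rot: [0.0, 0.283, 0.959, 0.0]
contact_force: [3.0, -1.2, -1.0]
width: 0.0262
```

Emit:
{"fn": "play_rows", "kwargs": {
  "rows": [
    [[0,0,0],[0,0,0],0.03],
    [[0,0,0],[0,0,0],0.04],
    [[0,0,0],[0,0,0],0.05],
    [[0,0,0],[0,0,0],0.055],
    [[0,0,0],[0,0,0],0.055]
  ]
}}

```text
time: 20.03
tool_pos: [0.5803, 0.0876, 0.1698]
ee_rot: [-0.0, 0.283, 0.959, -0.0]
contact_force: [-0.0, 0.1, 0.5]
width: 0.0551
```

Emit:
{"fn": "play_rows", "kwargs": {
  "rows": [
    [[0,0,0.005],[0,0,0],0.055],
    [[0,0,0.01],[0,0,0],0.055],
    [[0,0,0.02],[0,0,0],0.055],
    [[0,0,0.03],[0,0,0],0.055],
    [[0,0,0.02],[0,0,0],0.055],
    [[0,0,0],[0,0,0],0.055],
    [[0,0,0],[0,0,0],0.055]
  ]
}}

```text
time: 20.62
tool_pos: [0.5808, 0.0876, 0.2567]
ee_rot: [0.001, 0.283, 0.959, 0.001]
contact_force: [0.9, -0.2, -0.4]
width: 0.0555
```

```bash
python3 v.py wrist w24 180 480 60 330 2; python3 v.py scene s24 320 390 160 215 11; python3 tip.py s24
```

```text
{'time': np.float64(20.6667), 'tool_pos': array([0.5803, 0.0876, 0.2555]), 'ee_rot': array([3.000e-04, 2.830e-01, 9.591e-01, 3.000e-04]), 'contact_force': array([-0.1349,  0.6373, -0.8156]), 'moment': array([-0.0697,  0.0167, -0.0068]), 'width': np.float64(0.0547)}
{'time': np.float64(20.7167), 'tool_pos': array([0.5801, 0.0876, 0.2548]), 'ee_rot': array([-2.000e-04,  2.830e-01,  9.591e-01, -1.000e-04]), 'contact_force': array([ 0.3133,  0.5246, -1.0793]), 'moment': array([0.0376, 0.0019, 0.0021]), 'width': np.float64(0.0553)}
s24 mid [-0.05  0.02] bottom [-0.01  0.03]
```

View pics/w24.png

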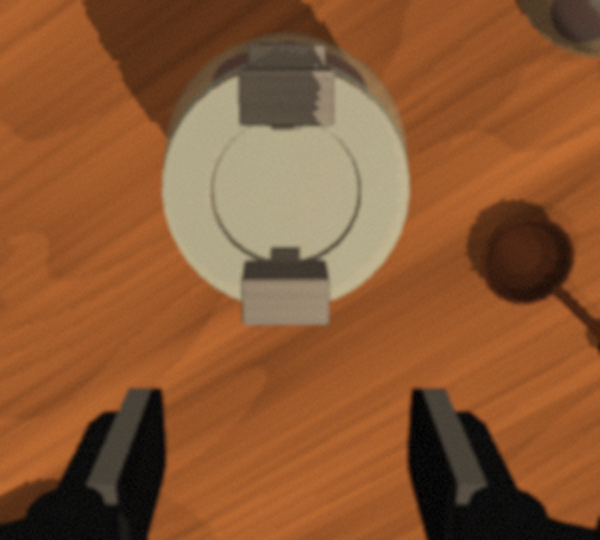

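View pics/s24.png

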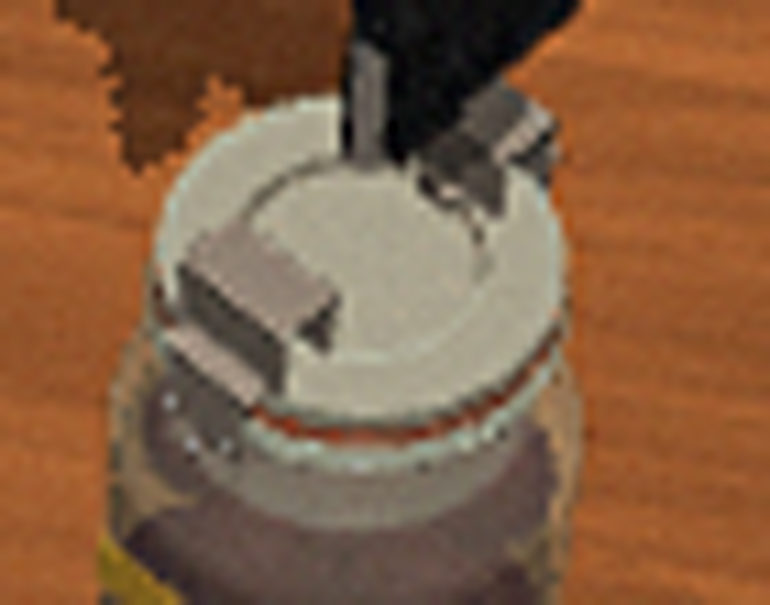

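```bash
python3 - <<'E'
from h import *
import pickle
np.set_printoptions(precision=4,suppress=True)
W=pickle.load(open('w24.pkl','rb')); y=np.radians(-33); e=np.array([np.cos(y),np.sin(y)]);n=np.array([-e[1],e[0]])
f=lambda u,v,z:atz(W,(180-.25+u/2,60-.25+v/2),z)
for z in (.168,.171,.174):
    for nm,q in (('new',[(242,280),(330,280),(328,325),(244,325)]),('fit',[(239,71),(335,71),(333,125),(241,125)])):
        c=np.array([f(u,v,z)[:2] for u,v in q]); m=c.mean(0); d=c[1]-c[0]; print(z,nm,'e',m@e*1e3,'n',m@n*1e3,'yaw',np.degrees(np.arctan2(d[1],d[0]))-90,'w',np.linalg.norm(d)*1e3)
# scene check: project new roof at hypotheses
S=pickle.load(open('s24.pkl','rb'))
for z in(.168,.171,.174):
    c=np.array([f(u,v,z) for u,v in [(242,280),(330,280),(328,325),(244,325)]]); print(z,[((proj(S,x)-[320,160]+.5)*11).round(0).tolist() for x in c])
E
```

```text
0.168 new e 440.84710406738157 n 390.6802952341827 yaw -32.900571985379536 w 28.155744441404412
0.168 fit e 376.2860909624215 n 390.80586894038015 yaw -32.85093234135527 w 27.821415212447114
0.171 new e 439.6433975808872 n 390.6700784059316 yaw -32.900571985379486 w 27.756444511378835
0.171 fit e 375.9979776710863 n 390.7938712474035 yaw -32.85093234135525 w 27.42685668210307
0.174 new e 438.43969109439297 n 390.65986157768054 yaw -32.90057198537944 w 27.357144581353243
0.174 fit e 375.70986437975114 n 390.78187355442685 yaw -32.85093234135539 w 27.032298151759115
0.168 [[225.0, 233.0], [329.0, 314.0], [272.0, 359.0], [170.0, 278.0]]
0.171 [[230.0, 221.0], [333.0, 301.0], [277.0, 345.0], [176.0, 266.0]]
0.174 [[235.0, 209.0], [337.0, 288.0], [282.0, 331.0], [182.0, 253.0]]
```

```bash
python3 -c "
from rig import robot
print(robot.job_done()); print(robot.state()['time'])"
```

```text
the job is handed in; nothing more can be done
None
the job is handed in; nothing more can be done
```

The second clip is on the taller jar, opposite the fitted one, and it held when I pulled up on it. The gripper has let go and stood about 85 mm above the jar when I handed the job in, at about 21 s on the robot's clock.

**How it went**
- I pinched the clip off the stand's tongue, lifted it straight up and turned it to the bare place.
- The first level attempt met resistance too early, and the sprung leg was tipping the jar by up to about 2 mm at the top. I lifted off, tilted the clip about 7° so its lip dropped into the recess, levelled it and pressed until it snapped.

**Last checks that agreed**
- **Latched:** it did not rise when pulled up with 6 N, and it was firm when pressed again.
- **Placement:** the roof is at about 171 mm, level with the fitted clip. The two clips line up within about 0.1° and 0.2 mm sideways.
- **Jar:** in the scene camera it is upright and back where it started, to within about 0.1 pixel.

**Not as clean as it should be**
- **Pressing force:** the downward force reached about 16.5 N just before the snap, above the 5–9 N expected. I put this down to the leg's side load and to the lid being pushed down onto its rubber ring, but I did not measure the lid's tilt directly.
- **Feel of the snap:** I did not catch a clear drop to 2 N. The force fell from 16.5 N to about 12 N, and the clip shifted in the fingers as I eased off.
- **After the snap:** I pressed once more, to about 12.5 N, to confirm it was home, so the pressing did not stop strictly at the snap.
- **Spacing:** the two clips measured about 64 mm apart instead of 66 mm. That fits the 1–2 mm inward aim, within the camera's error.

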